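# Key a belt pulley onto a gearmotor shaft

## Robot

A 6-joint arm with a two-finger parallel gripper is mounted at the origin on a cart in front of the work surface, level with it; the furniture and walls round the work are solid. World frame = base frame: x ahead of the robot, y to its left, z up, the work surface at z = 0. Lengths are in m, angles in rad, forces in N, time in s.
With the tool pointing down it reaches from about 0.225 to 0.875 m from the base axis. Payload 3.4 kg.
Tool frame: the origin (TCP) lies at the very end of the fingers, on their centre line; the grasp point (between the pads) lies 19 mm behind it; z points along the fingers, y is the direction in which the jaws open and shut (so a half turn about z gives the same grasp; the last joint's range is limited). The gripper opens to 85 mm and grips with 20 to 120 N. Pads are 22 mm wide; open, the fingers measure 114 mm over their backs; the gripper's body (76 mm by 85 mm) begins 54 mm behind the grasp point. The pads swing forward as they close: fully open they stand 13 mm farther back than shut.
Start: joints at [1.19, 0.276, 1.505, -0, 1.361, -0.121], TCP at [0.148, 0.556, 0.231] pointing down, gripper open.
Joint ranges: [-2.89, 2.89], [-0.75, 2.08], [0.22, 2.7], [-1.18, 4.32], [0.11, 2.71], [-2.7, 2.7]. Speed limits (rad/s): [2.57, 2.57, 3.14, 3.14, 3.14, 3.14].

## Interface

Orientations are given as a unit quaternion [w, x, y, z].
In Python, from rig import telemetry, cams, sign_off, spotter gives the robot as it stands.
- The arm moves only by the tool servo_tool, never from a script. Its argument "steps" is a list of rows, each a list of 6 numbers: the shift along the tool's x, y, z in mm, then the turn, a rotation vector about the tool's x, y, z in degrees. In form: [[x, y, z, ax, ay, az], ...]. A call has 1 to 8 rows; each row is the pose to reach, as a shift and turn from the pose commanded when the call began, along the tool's axes at that moment; what a row does not reach only later rows make up. A row lasts 1/10 s, in which the tool goes at most 50 mm and 8.59 degrees, less where a joint would pass 70% of its speed; a pose out of reach is approached as far as the arm can. A call with a gripper value outside its range is refused whole. "hand" is the closure in counts, from 0 (fully open) to 255 (shut), set as the call begins (left out, the last holds). The fingers move at their own pace and stop on an object; "grip_force" is the grip in N (left out, the last holds). Time passes only in rows, so rows that repeat a pose let the fingers close. It gives the time, the measured TCP pose, the force and the opening at its end, in the units of the state.
- telemetry.get_state(): the state, without advancing time (a new reading comes with each control period).
- cams.get_image(name): name is "scene" or "top" or "wrist"; returns (picture, depth): 400x640x3 uint8, red, green, blue; 400x640 float32, m along the optical axis (not along the pixel's ray), 0 where there is no reading.
- cams.camera_model(name): a dict with "camera_matrix" (3x3 intrinsics, pixels), "origin" and "rotation" of the camera in the world; the wrist camera has in their place "tool_from_camera" (4x4, takes a point from camera to tool coordinates, whose origin is the TCP and whose axes are the flange's). Camera axes: x right, y up, looking along -z (the intrinsics and any distortion apply to the point x, -y, -z); pixel columns grow to the right and rows downward; lengths in m; the calibration is good to about 2 mm. A picture is of the moment at which its call begins: read the wrist's pose just before it. camera_model takes no time and is no camera call.
- sign_off(): hands the job in, once; it reports no verdict.
Trained networks look in the newest picture that a camera, given by its name, has taken for a name from the list of things; names that differ only in an ending like _2 or _b are one class to them, and where a whole thing is asked for, a point or a joint stands for the part that bears it (a point fixed in the world has none). Each returns a list of dicts, best first, with "conf" (0 to 1); they miss things now and then, are a little off and sometimes report something else, mostly with a low value. They report only what shows in the picture. A call takes as long as a camera call.
- spotter.outline_of(query, camera): "region" (400x640 bool, what is visible of it) and "rect" ([left, top, width, height] in pixels, round what is visible of it).
The state is a dict: "clock": time; "qpos": joint angles; "qd": joint speeds; "effort": joint torques, N m; "position": TCP position; "ee_rot": TCP orientation; "contact_force": force on the tool from outside, world axes, zero at the start; "moment": the same for the moment, N m; "width": finger opening in m.
Only numpy, scipy, OpenCV 4.12 (cv2) and the standard library are available. Lean on these libraries where they do the work, as an engineer would, in place of code of your own. Each camera call takes 0.05 s, during which the arm holds its last target.

## Task

The gearmotor's shaft stopped with its key slot near the top, leaning somewhat to the front: feel for the slot with the loose brass key, and seat the key on the slot's bottom. Then lift the belt pulley out of the V-block, turn its keyway to the key and slide it along the shaft, over the key, until it stops against the shoulder; seat it there with a firm push of about 10 N, and let go. Never force anything: over 40 N between pulley, key and shaft would mark the fit. Leave the tin, the plug gauge and the spanner where they lie.

Things in the scene. Friction and masses are not known exactly. Their poses are not given: they have to be found in the camera images.
- gearmotor: Fixed gearmotor: grey gear head (diameter 74 mm, top 109 mm above the bench), blue motor behind it with a terminal box (top 126 mm), 180 mm long behind the shoulder. Origin: on the bench under the shoulder (dark collar, diameter 37 mm). x: along the shaft to its free end, z up. Its level steel shaft, axis at z = 72 mm, has diameter 28 mm and runs from x = 0 (shoulder) to 42 mm, end chamfered 2 mm.
- key_axis (a point): Point on the shaft's axis under the middle of the key slot, 17 mm from the shoulder; axes as the gearmotor's, it does not turn with the shaft. The slot, closed at both ends, is 29 mm long, 10.8 wide, 5 deep (floor 9 mm from the axis). Its lean is not measured: from 0.03 rad behind straight up to 0.48 rad in front (toward this frame's -y). Gear friction holds the shaft; over about 0.25 N m turns it.
- key: Loose brass-coloured key, lying flat on the bench: bar with round ends 28 mm long, 10 wide, 10 high, edges broken 0.6 mm, 21 g. Origin: its centre. x: its length, z: up; ends alike, top and bottom alike. In the slot it has 0.4 mm play each side and 0.5 mm each end; seated, its centre is 14 mm from the shaft's axis and it stands 5 mm proud of the shaft.
- pulley: Aluminium ribbed-belt pulley lying in the V-block, bore level: cylinder, diameter 56 mm, 32 mm long, about 0.17 kg. Origin: its centre. x: bore axis (both ends alike). z: from the axis to the middle of its keyway, at the start some 0.12 rad off straight up. Bore 29 mm; keyway 11.2 mm wide, right through, roof 20 mm from the axis; 1.2 mm chamfers. Home: centre 16 mm from the shoulder.
- v_block: Dark steel V-block, fixed, 50 mm wide, 42 mm long, 38 mm high, with a 90 degree groove along its x axis in which the pulley lies, its axis 55.6 mm above the bench. The pulley's sides stand out 3 mm beyond the block. Origin: centre of its underside.
- tin_paste: Bystander: round green tin with a white lid, diameter 59 mm, 30 mm high. Origin: centre of its underside.
- plug_gauge: Bystander: plug gauge with a red ring, 99 mm long along y, 15 mm thick. Origin: centre of its underside.
- spanner: Bystander: open-ended spanner, 154 mm long along y, 43 mm wide, 7 mm thick. Origin: centre of its underside.

How it is judged:
On the way, in this order (a step that is already met when the one before it is completed fails the run):
1. the key is seated in the shaft's slot, before the pulley is on the shaft (x of key in the frame of gearmotor between 0.015 and 0.019 m and distance between key and key_axis between 0.0125 and 0.0157 m and z of key in the frame of gearmotor above 0.072 m and angle between the x axis of key and the x axis of gearmotor, either way round below 0.08 rad and distance between pulley and gearmotor above 0.06 m), for 0.2 s.
2. the pulley is home over the key and is pushed firmly (over 7 N) against the shoulder (x of pulley in the frame of gearmotor between 0.0145 and 0.0175 m and y of pulley in the frame of gearmotor between -0.002 and 0.002 m and z of pulley in the frame of gearmotor between 0.07 and 0.074 m and angle between the x axis of pulley and the x axis of gearmotor, either way round below 0.06 rad and (angle between the z axis of pulley and the z axis of key, either way round below 0.12 rad or angle between the z axis of pulley and the y axis of key, either way round below 0.12 rad) and x of key in the frame of gearmotor between 0.015 and 0.019 m and distance between key and key_axis between 0.0125 and 0.0157 m and z of key in the frame of gearmotor above 0.072 m and angle between the x axis of key and the x axis of gearmotor, either way round below 0.08 rad and contact force between pulley and gearmotor above 7 N), for 0.1 s.
At the end, for the whole second after the job is handed in: Pulley released and at rest on the shaft, centre 16 mm from the shoulder (+-1.5 mm), within 2 mm of the axis, bore within 0.06 rad, keyway within 0.12 rad of the key; key under it in the slot: centre 17 mm from the shoulder (+-2 mm), 14 mm from the axis (+-1.5 mm), in line within 0.08 rad (x of pulley in the frame of gearmotor between 0.0145 and 0.0175 m and y of pulley in the frame of gearmotor between -0.002 and 0.002 m and z of pulley in the frame of gearmotor between 0.07 and 0.074 m and angle between the x axis of pulley and the x axis of gearmotor, either way round below 0.06 rad and (angle between the z axis of pulley and the z axis of key, either way round below 0.12 rad or angle between the z axis of pulley and the y axis of key, either way round below 0.12 rad) and x of key in the frame of gearmotor between 0.015 and 0.019 m and distance between key and key_axis between 0.0125 and 0.0157 m and z of key in the frame of gearmotor above 0.072 m and angle between the x axis of key and the x axis of gearmotor, either way round below 0.08 rad and linear speed of each of pulley, key below 0.01 m/s and contact force between the fingers and pulley below 0.05 N); the robot touches nothing.
It fails at once if pulley forced on the shaft (over 40 N) (contact force between pulley and gearmotor above 40 N).
It fails at once if pulley forced on the key (over 40 N) (contact force between pulley and key above 40 N).
It fails at once if key forced into the shaft (over 40 N) (contact force between key and gearmotor above 40 N).
It fails at once if the tin, the plug gauge or the spanner was moved (over 20 mm) (distance of any of tin_paste, plug_gauge, spanner from where it was at the start of the episode above 0.02 m).
It also fails if it takes over 72 s, if anything falls off the work surface, if the arm or the gripper's body presses on something with over 40 N, if the wrist force passes 120 N, or if a joint passes its speed limit or range.

## Working session

There is one attempt and no reset: what is moved stays moved. The work goes in short steps, Python scripts to look and compute and a tool call to move; the robot and the scene stay as the last step left them, time stands still between calls to the robot, and variables do not carry over. Pictures are saved under pics/ and viewed, and the job is handed in when it is done.

Besides the shell and the picture viewer there is one more tool, called after "Call:" as a command line: name --pt "numbers of a row" for each row, then --argument value for the rest. servo_tool: Moves the arm, as the interface text tells. Its arguments: {"type":"object","properties":{"steps":{"type":"array","items":{"type":"array","items":{"type":"number"}}},"hand":{"type":"number"},"grip_force":{"type":"number"}},"required":["steps"]}

```bash
ls -la; mkdir -p pics; cat > h.py <<'E'
import numpy as np, cv2, json
from rig import telemetry, cams, sign_off, spotter
from scipy.spatial.transform import Rotation as R
def rot(q): return R.from_quat([q[1],q[2],q[3],q[0]])
def campose(name,st=None):
    m=cams.camera_model(name); K=np.array(m["camera_matrix"])
    if name=="wrist":
        st=st or telemetry.get_state(); T=np.array(m["tool_from_camera"])
        Rw=rot(st["ee_rot"]).as_matrix()
        return K,Rw@T[:3,:3],Rw@T[:3,3]+np.array(st["position"])
    return K,np.array(m["rotation"]),np.array(m["origin"])
def cloud(name,depth,pose):
    K,Rr,o=pose
    v,u=np.mgrid[0:400,0:640].astype(float)
    x=(u-K[0,2])/K[0,0]*depth; y=(v-K[1,2])/K[1,1]*depth
    P=np.stack([x,-y,-depth],-1)
    return P@Rr.T+o
def grab(name,fn=None):
    pose=campose(name); im,d=cams.get_image(name)
    if fn: cv2.imwrite("pics/"+fn,cv2.cvtColor(im,cv2.COLOR_RGB2BGR))
    return im,d,pose,cloud(name,d,pose)
def proj(p,pose):
    K,Rr,o=pose; c=(np.asarray(p)-o)@Rr; 
    return np.stack([K[0,0]*c[...,0]/-c[...,2]+K[0,2],K[1,1]*-c[...,1]/-c[...,2]+K[1,2]],-1)
E
python3 - <<'E'
from h import *
st=telemetry.get_state(); print(st)
for n in ["scene","top","wrist"]:
    m=cams.camera_model(n); print(n,m)
    im,d,pose,P=grab(n,n+"0.png")
    np.savez("pics/%s0.npz"%n,im=im,d=d,P=P)
    for q in ["gearmotor","key","pulley","v_block","tin_paste","plug_gauge","spanner"]:
        for r in spotter.outline_of(q,n)[:2]:
            reg=r["region"]&(d>0)
            pts=P[reg]
            print(n,q,round(r["conf"],2),r["rect"],reg.sum(),np.median(pts,0).round(4) if len(pts) else None)
            np.save("pics/%s_%s.npy"%(n,q),r["region"]) if r is not None else 0
E
```

```text
total 12
drwxr-xr-x  3 agent agent 4096 Dec  6 22:24 .
drwxr-xr-x 23 root  root  4096 Dec  6 22:24 ..
drwxr-xr-x  2 agent agent 4096 Dec  6 22:24 pics
{'clock': 0.0, 'qpos': array([ 1.18998625e+00,  2.76616813e-01,  1.50615370e+00,  1.81518060e-05,
        1.36071827e+00, -1.20997688e-01]), 'qd': array([ 0.00048031,  0.00076104,  0.00099608,  0.00033696, -0.00058699,
        0.00088106]), 'effort': array([-1.05488216e-03, -4.16778445e+01, -2.45796007e+01, -3.16848927e-04,
        1.11560643e-02, -3.74022545e-05]), 'position': array([0.14751139, 0.5551948 , 0.23041909]), 'ee_rot': array([-2.43982462e-04,  1.29542957e-01,  9.91573358e-01, -9.16178266e-04]), 'contact_force': array([ 1.12019406, -0.77046265,  0.37966999]), 'moment': array([-0.05346279, -0.02659857, -0.01210208]), 'width': 0.08537619588061547}
scene {'camera_matrix': array([[499.09772176,   0.        , 320.3938238 ],
       [  0.        , 499.09772176, 203.26215075],
       [  0.        ,   0.        ,   1.        ]]), 'origin': array([ 0.02429321, -0.26712664,  0.70263345]), 'rotation': array([ 0.82081363,  0.30736438, -0.17930385, -0.44681344])}Traceback (most recent call last):
  File "<stdin>", line 5, in <module>
  File "h.py", line 21, in grab
    return im,d,pose,cloud(name,d,pose)
                     ~~~~~^^^^^^^^^^^^^
  File "h.py", line 17, in cloud
    return P@Rr.T+o
           ~^~~~~
ValueError: matmul: Input operand 1 has a mismatch in its core dimension 0, with gufunc signature (n?,k),(k,m?)->(n?,m?) (size 4 is different from 3)
```

```bash
sed -i 's/return K,np.array(m\["rotation"\]),/return K,rot(m["rotation"]).as_matrix(),/' h.py
python3 - <<'E'
from h import *
for n in ["scene","top","wrist"]:
    m=cams.camera_model(n); print(n,m)
    im,d,pose,P=grab(n,n+"0.png")
    np.savez("pics/%s0.npz"%n,im=im,d=d,P=P)
    for q in ["gearmotor","key","pulley","v_block","tin_paste","plug_gauge","spanner"]:
        for r in spotter.outline_of(q,n)[:1]:
            reg=r["region"]&(d>0)
            pts=P[reg]
            print(n,q,round(r["conf"],2),r["rect"],reg.sum(),np.median(pts,0).round(4) if len(pts) else None)
            np.save("pics/%s_%s.npy"%(n,q),r["region"]) if r is not None else 0
print(telemetry.get_state()["clock"])
E
```

```text
scene {'camera_matrix': array([[499.09772176,   0.        , 320.3938238 ],
       [  0.        , 499.09772176, 203.26215075],
       [  0.        ,   0.        ,   1.        ]]), 'origin': array([ 0.02429321, -0.26712664,  0.70263345]), 'rotation': array([ 0.82081363,  0.30736438, -0.17930385, -0.44681344])}
scene gearmotor 0.98 [155.9, 143.0, 132.3, 85.3] 6284 [0.4378 0.1999 0.0817]
scene key 0.47 [337.3, 230.2, 12.8, 12.8] 105 [ 0.5161 -0.0207  0.0074]
scene pulley 0.65 [412.3, 229.4, 22.2, 38.9] 728 [ 0.5146 -0.1592  0.0744]
scene v_block 0.94 [401.0, 235.3, 31.8, 45.7] 546 [ 0.5071 -0.1561  0.0231]
scene tin_paste 0.74 [341.4, 180.8, 31.2, 34.3] 845 [0.5886 0.0011 0.027 ]
scene plug_gauge 0.9 [402.9, 221.6, 56.8, 5.8] 407 [ 0.6197 -0.1435  0.0106]
scene spanner 0.69 [242.0, 251.2, 87.2, 37.8] 820 [0.3983 0.0146 0.0043]
top {'camera_matrix': array([[395.9119486 ,   0.        , 317.22330992],
       [  0.        , 395.9119486 , 204.48666475],
       [  0.        ,   0.        ,   1.        ]]), 'origin': array([0.47637947, 0.00939695, 0.91514986]), 'rotation': array([ 0.71100489,  
[... 402 characters left out ...]
 0.0124]
top spanner 0.77 [285.7, 249.1, 62.8, 29.5] 509 [0.4016 0.024  0.0048]
wrist {'camera_matrix': array([[301.33835725,   0.        , 322.46648549],
       [  0.        , 301.33835725, 200.93553052],
       [  0.        ,   0.        ,   1.        ]]), 'tool_from_camera': array([[ 4.74059509e-04,  9.50930134e-01,  3.09405324e-01,
         7.80689379e-02],
       [ 9.99999852e-01, -3.67964869e-04, -4.01255396e-04,
         1.03551794e-03],
       [-2.67715558e-04,  3.09405469e-01, -9.50930168e-01,
        -1.44348265e-01],
       [ 0.00000000e+00,  0.00000000e+00,  0.00000000e+00,
         1.00000000e+00]])}
wrist gearmotor 0.87 [134.7, 377.0, 38.8, 23.0] 661 [0.4246 0.2073 0.0114]
1.25
```

```bash
cd pics; ls; python3 -c "
import cv2,numpy as np
"
```

```text
scene0.npz
scene0.png
scene_gearmotor.npy
scene_key.npy
scene_plug_gauge.npy
scene_pulley.npy
scene_spanner.npy
scene_tin_paste.npy
scene_v_block.npy
top0.npz
top0.png
top_gearmotor.npy
top_plug_gauge.npy
top_pulley.npy
top_spanner.npy
top_tin_paste.npy
top_v_block.npy
wrist0.npz
wrist0.png
wrist_gearmotor.npy
```

View pics/scene0.png

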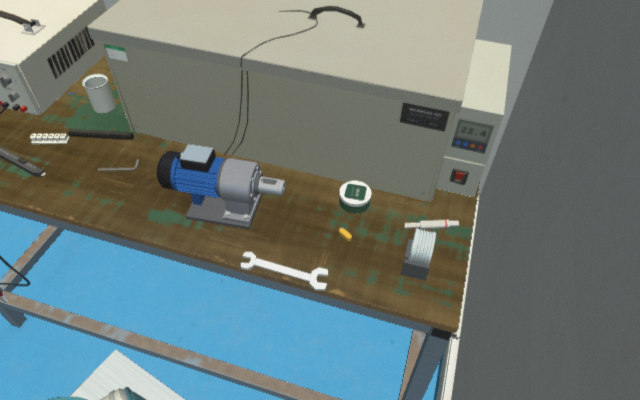

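View pics/top0.png

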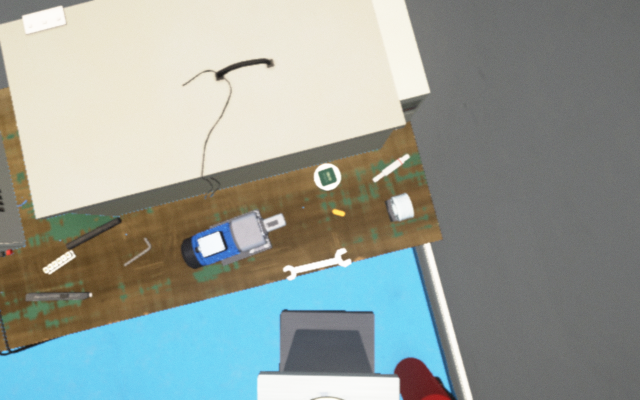

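View pics/wrist0.png

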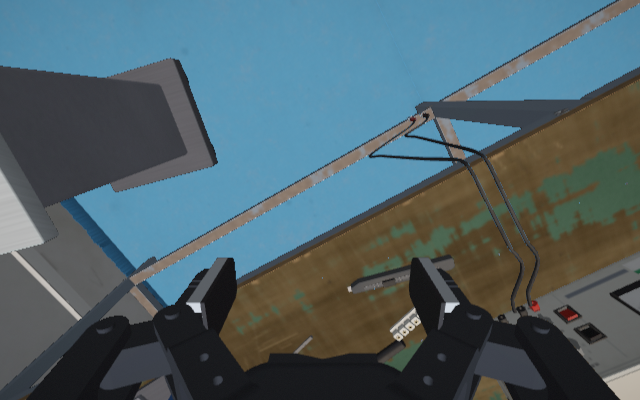

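```bash
python3 - <<'E'
from h import *
for n in ["scene","top"]:
    z=np.load("pics/%s0.npz"%n); P=z["P"];d=z["d"]
    g=np.load("pics/%s_gearmotor.npy"%n); v,u=np.where(g&(d>0))
    print(n,"bench z",np.median(P[230:250,300:330,2]) )
    # shaft: look in window
    if n=="scene": w=(slice(172,200),slice(255,292))
    else: w=(slice(205,240),slice(255,292))
    Q=P[w].reshape(-1,3); 
    Q=Q[(Q[:,2]>0.06)&(Q[:,2]<0.095)]
    print(len(Q),Q.min(0),Q.max(0))
    for k in ["pulley","key","v_block","spanner"]:
        try: r=np.load("pics/%s_%s.npy"%(n,k))
        except Exception: continue
        q=P[r&(d>0)]; c=np.median(q[:,:2],0); 
        (cx,cy),(a,b),ang=cv2.minAreaRect((q[:,:2]*1000).astype(np.float32)); print(k,cx,cy,a,b,ang,np.percentile(q[:,2],[2,98]))
    im=z["im"]; s=im[120:280,140:300] if n=="scene" else im[160:280,170:450]
    cv2.imwrite("pics/%s0c.png"%n,cv2.resize(s,None,fx=(4 if n=="scene" else 2.8),fy=(3.7 if n=="scene" else 2.8),interpolation=cv2.INTER_CUBIC)[...,::-1])
E
```

```text
scene bench z -0.0015819472649359345
523 [0.46609683 0.09278438 0.06023155] [0.51296502 0.15363018 0.09499464]
pulley 557.258056640625 -151.1005401611328 114.8285903930664 38.6301155090332 13.745905876159668 [0.00039787 0.08286453]
key 519.2929077148438 -18.200946807861328 34.250579833984375 15.16541576385498 51.65319061279297 [-0.00091698  0.01029536]
v_block 537.6265869140625 -152.66864013671875 75.7259521484375 45.964176177978516 17.78244972229004 [-0.0013562   0.04351599]
spanner 396.38897705078125 26.21576690673828 41.16302490234375 150.20030212402344 17.59119987487793 [-0.00065546  0.0073654 ]
top bench z -0.0010319666252004422
396 [0.45862174 0.09595017 0.06156584] [0.51594049 0.16025739 0.09484968]
pulley 534.3092041015625 -164.04635620117188 58.65273666381836 53.35885238647461 16.517499923706055 [-0.00073727  0.08389305]
v_block 525.3552856445312 -136.0091094970703 50.4324951171875 9.976958274841309 15.893174171447754 [-0.00077581  0.03786217]
spanner 399.5997009277344 29.655319213867188 39.13315963745117 148.11419677734375 17.793407440185547 [-0.0014101   0.00844909]
```

View pics/scene0c.png

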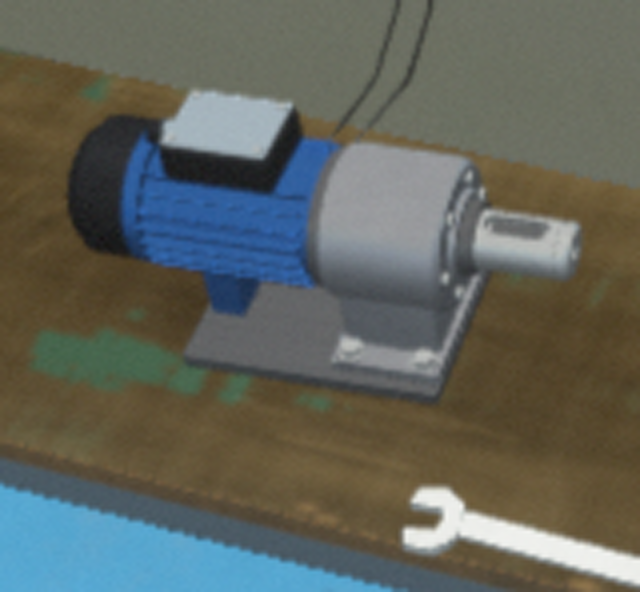

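View pics/top0c.png

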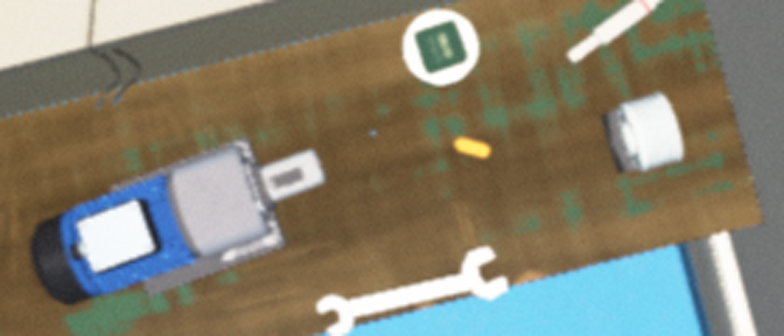

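```bash
cat >> h.py <<'E'
def plan(target,Rt,st=None,n=None):
    """print tool-frame shift(mm)/rotvec(deg) to go to world target pose"""
    st=st or telemetry.get_state(); R0=rot(st["ee_rot"])
    sh=R0.inv().apply(np.asarray(target)-st["position"])*1000
    rv=(R0.inv()*Rt).as_rotvec(degrees=True)
    print("shift",sh.round(2),"rot",rv.round(2)); return sh,rv
def down(yawx,lean=0.):
    """tool down, tool x at angle yawx (deg). lean (rad): rotation about shaft axis dir (-toolx): tool tilts to front"""
    a=np.radians(yawx); X=np.array([np.cos(a),np.sin(a),0]); Z=np.array([0,0,-1.]); Y=np.cross(Z,X)
    M=np.stack([X,Y,Z],1); return R.from_rotvec(X*-lean)*R.from_matrix(M)
E
python3 - <<'E'
from h import *
plan([0.505,0.045,0.15],down(107)); print(down(107).as_matrix())
E
```

```text
shift [-476.48 -401.86   81.28] rot [ 1.000e-02 -0.000e+00  5.812e+01]
[[-0.2923717   0.95630476  0.        ]
 [ 0.95630476  0.2923717   0.        ]
 [ 0.          0.         -1.        ]]
```

Call:
servo_tool --pt "-40 -34 0 0 0 8" --pt "-80 -68 0 0 0 16" --pt "-118 -100 0 0 0 24" --pt "-156 -132 0 0 0 32" --pt "-194 -164 0 0 0 40" --pt "-232 -196 0 0 0 48" --pt "-270 -228 0 0 0 56" --pt "-308 -260 0 0 0 58.1"

```text
clock: 2.05
position: [0.3777, 0.2261, 0.2317]
ee_rot: [0.0, 0.596, 0.803, 0.001]
contact_force: [1.0, 0.4, 0.5]
width: 0.0855
```

```bash
python3 - <<'E'
from h import *
plan([0.505,0.045,0.15],down(107))
E
```

```text
shift [-210.27   69.28   81.7 ] rot [ 0.07 -0.02 -0.16]
```

Call:
servo_tool --pt "-42 14 5 0 0 0" --pt "-84 28 10 0 0 0" --pt "-126 42 30 0 0 0" --pt "-168 56 50 0 0 0" --pt "-200 66 70 0 0 0" --pt "-210 69 82 0 0 0" --pt "-210 69 82 0 0 0"

```text
clock: 2.75
position: [0.5036, 0.0464, 0.1475]
ee_rot: [-0.002, 0.596, 0.803, -0.001]
contact_force: [-0.8, 1.6, 0.7]
width: 0.0854
```

```bash
python3 - <<'E'
from h import *
st=telemetry.get_state(); print(st["position"],st["qpos"].round(3),st["qd"].max())
im,d,pose,P=grab("wrist","wA.png"); np.savez("pics/wA.npz",im=im,d=d,P=P)
for q in ["key","gearmotor"]:
    for r in spotter.outline_of(q,"wrist")[:1]:
        np.save("pics/wA_%s.npy"%q,r["region"]); print(q,r["conf"],r["rect"])
        Q=P[r["region"]&(d>0)]; 
        if q=="key": print(np.percentile(Q,[2,50,98],axis=0)); print(cv2.minAreaRect((Q[Q[:,2]>0.006][:,:2]*1000).astype(np.float32)))
print(telemetry.get_state()["clock"])
E
```

```text
[0.50356344 0.04636417 0.14752728] [-0.046  0.239  1.78   0.     1.127 -0.341] 0.04108920461080144
gearmotor 0.77 [271.9, 2.5, 123.1, 146.6]
2.9
```

View pics/wA.png

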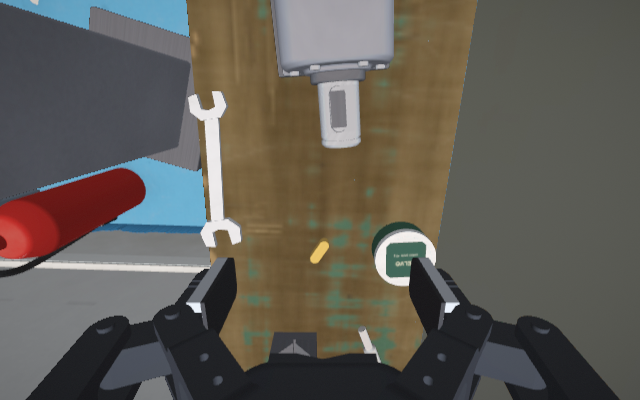

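```bash
python3 - <<'E'
from h import *
z=np.load("pics/wA.npz"); im=z["im"];P=z["P"];d=z["d"]
cv2.imwrite("pics/wAc.png",cv2.resize(im[60:160,285:395],None,fx=6,fy=6,interpolation=cv2.INTER_CUBIC)[...,::-1])
cv2.imwrite("pics/wAk.png",cv2.resize(im[230:275,295:345],None,fx=10,fy=10,interpolation=cv2.INTER_CUBIC)[...,::-1])
# key by colour
h=cv2.cvtColor(im,cv2.COLOR_RGB2HSV); m=(h[...,0]>12)&(h[...,0]<32)&(h[...,1]>130)&(h[...,2]>150)
m[:230]=0;m[275:]=0;m[:,:295]=0;m[:,345:]=0
Q=P[m&(d>0)]; print(m.sum(),np.percentile(Q,[2,50,98],axis=0).round(4)); T=Q[Q[:,2]>0.006]; print(cv2.minAreaRect((T[:,:2]*1000).astype(np.float32)))
# shaft section profiles
for v in range(78,152,6):
    row=P[v,300:380]; s=row[row[:,2]>0.05]; print(v,len(s),s[0].round(4),s[-1].round(4),s[:,2].max().round(4))
for v in (100,112): print([ "%.1f"%(x*1000) for x in P[v,316:366,2]])
print("bench",np.median(P[170:200,250:300,2]))
E
```

```text
237 [[ 0.5143 -0.0356  0.0009]
 [ 0.5208 -0.0181  0.0114]
 [ 0.5278 -0.0056  0.013 ]]
((520.717041015625, -18.146560668945312), (27.46649169921875, 9.903255462646484), 73.99481201171875)
78 56 [0.4694 0.1356 0.0776] [0.5042 0.1463 0.0762] 0.0927
84 47 [0.4714 0.1327 0.073 ] [0.5008 0.1413 0.0785] 0.0888
90 41 [0.4765 0.1301 0.0772] [0.502  0.1378 0.0784] 0.292
96 41 [0.4776 0.1264 0.0759] [0.5032 0.1341 0.0794] 0.0864
102 41 [0.4794 0.1229 0.077 ] [0.5053 0.1308 0.0767] 0.0882
108 42 [0.4805 0.1192 0.0767] [0.4827 0.1229 0.292 ] 0.292
114 40 [0.4823 0.1157 0.0782] [0.5077 0.1234 0.0785] 0.0868
120 40 [0.4834 0.1119 0.0774] [0.509  0.1197 0.0779] 0.0874
126 40 [0.4846 0.1078 0.0749] [0.5101 0.1159 0.0794] 0.0873
132 40 [0.4864 0.1043 0.0766] [0.5125 0.1122 0.0766] 0.0884
138 38 [0.4889 0.1009 0.0782] [0.5136 0.1084 0.0785] 0.0875
144 35 [0.49   0.0973 0.0813] [0.513  0.1038 0.0781] 0.0879
150 1 [0.4827 0.1229 0.292 ] [0.4827 0.1229 0.292 ] 0.292
['0.9', '2.2', '1.5', '76.8', '79.7', '80.4', '81.0', '82.9', '83.8', '84.7', '84.2', '85.0', '84.8', '83.8', '82.7', '81.8', '82.1', '82.7', '82.6', '81.6', '82.2', '82.6', '83.5', '82.8', '83.8', '82.4', '83.7', '83.1', '82.7', '83.5', '88.0', '86.2', '86.5', '86.6', '86.0', '84.8', '84.6', '85.0', '83.2', '82.6', '82.5', '81.1', '80.2', '75.0', '0.8', '2.1', '1.3', '1.0', '0.9', '0.8']
['2.4', '1.3', '1.1', '74.3', '77.9', '79.8', '80.5', '81.4', '82.5', '82.7', '83.2', '84.7', '84.3', '87.1', '82.3', '82.5', '80.8', '83.3', '82.2', '83.7', '83.0', '83.5', '83.3', '82.8', '82.5', '82.3', '82.3', '83.1', '83.2', '84.4', '86.1', '87.5', '87.9', '87.2', '86.8', '85.7', '84.7', '84.9', '83.5', '83.8', '83.0', '80.6', '80.5', '77.5', '0.8', '2.0', '1.5', '292.0', '0.8', '1.3']
bench 0.0013769766163079789
```

View pics/wAc.png

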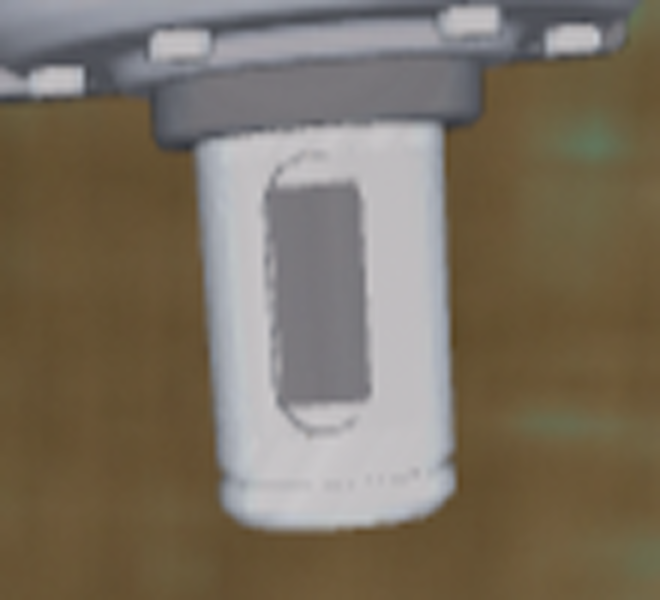

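View pics/wAk.png

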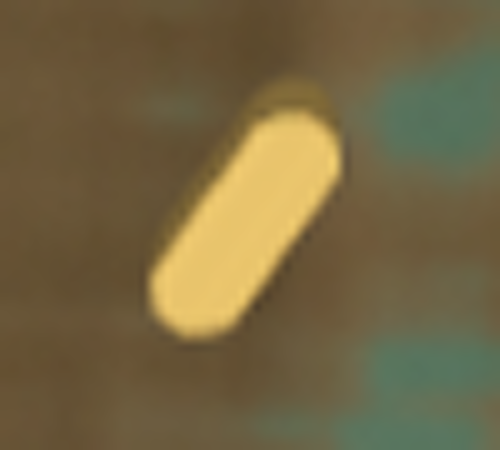

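```bash
cat > fitshaft.py <<'E'
from h import *
from scipy.optimize import least_squares
def fit(im,P,d,ax0,yaw0,verb=1):
    """ax0: rough world point of shoulder on axis (x,y); yaw0 deg of shaft dir."""
    V=P.reshape(-1,3)
    def loc(p,V):
        yaw,ox,oy,oz=p[:4]; c,s=np.cos(yaw),np.sin(yaw)
        X=np.array([c,s,0]);Y=np.array([-s,c,0])
        W=V-np.array([ox,oy,oz]); return np.stack([W@X,W@Y,W[:,2]],1)
    p=np.array([np.radians(yaw0),ax0[0],ax0[1],0.0735,0.1])
    D=d.ravel()
    for it in range(4):
        L=loc(p,V); r=np.hypot(L[:,1],L[:,2]); al=p[4]
        # slot coords
        t=L[:,1]*np.cos(al)+L[:,2]*np.sin(al); h=-L[:,1]*np.sin(al)+L[:,2]*np.cos(al)
        base=(D>0)&(L[:,2]>0.002)&(np.abs(r-14e-3)<(4e-3 if it==0 else 2.5e-3))&(L[:,0]>3e-3)&(L[:,0]<39e-3)
        inslot=(L[:,0]>1.5e-3)&(L[:,0]<32.5e-3)&(np.abs(t)<6.5e-3)
        cyl=base&~inslot
        flo=(D>0)&(L[:,0]>6e-3)&(L[:,0]<28e-3)&(np.abs(t)<4.3e-3)&(np.abs(h-9e-3)<(3e-3 if it<2 else 2.2e-3))
        def res(q):
            Lc=loc(q,V[cyl]); Lf=loc(q,V[flo]); a=q[4]
            rc=np.hypot(Lc[:,1],Lc[:,2])-14e-3
            rf=-Lf[:,1]*np.sin(a)+Lf[:,2]*np.cos(a)-9e-3
            return np.r_[rc,rf]*1e3
        # ox along axis is unobservable: fix by prior
        f=least_squares(lambda q:np.r_[res(q),((q[1]-p[1])*np.cos(q[0])+(q[2]-p[2])*np.sin(q[0]))*1e4],p,loss="soft_l1",f_scale=0.7)
        p=f.x
    L=loc(p,V)
    if verb: print("n cyl",cyl.sum(),"floor",flo.sum(),"rms",np.sqrt(np.mean(res(p)**2)),"yaw",np.degrees(p[0]),"lean",p[4],"o",p[1:4])
    # axial extents
    on=(D>0)&(np.abs(L[:,1])<6e-3)&(np.abs(L[:,2]-14e-3)<2.5e-3)&(L[:,0]>20e-3)&(L[:,0]<60e-3)
    print("end x (0.5% top)",np.percentile(L[on,0],[98,99.5,100]))
    t=L[:,1]*np.cos(p[4])+L[:,2]*np.sin(p[4]); h=-L[:,1]*np.sin(p[4])+L[:,2]*np.cos(p[4])
    fl=(D>0)&(np.abs(t)<2.5e-3)&(np.abs(h-9e-3)<2e-3)&(L[:,0]>-5e-3)&(L[:,0]<40e-3)
    print("floor x",np.percentile(L[fl,0],[0,2,50,98,100])); 
    fl=(D>0)&(np.abs(h-9e-3)<1.6e-3)&(L[:,0]>8e-3)&(L[:,0]<26e-3)&(np.abs(t)<9e-3)
    print("floor t",np.percentile(t[fl],[1,5,50,95,99]))
    return p,L
E
python3 - <<'E'
from fitshaft import *
z=np.load("pics/wA.npz")
p,L=fit(z["im"],z["P"],z["d"],[0.4855,0.1415],-73)
# shoulder: step from r=18.5 collar to 14
D=z["d"].ravel(); r=np.hypot(L[:,1],L[:,2])
m=(D>0)&(np.abs(r-18.5e-3)<1.5e-3)&(np.abs(L[:,1])<10e-3)&(L[:,2]>0)&(L[:,0]>-12e-3)&(L[:,0]<12e-3)
print("collar x",np.percentile(L[m,0],[5,50,90,98,100]))
E
```

```text
n cyl 1321 floor 445 rms 0.5442771920255067 yaw -68.68046649019989 lean 0.10328010572066719 o [0.48632992 0.14182463 0.07368735]
end x (0.5% top) [0.04442736 0.04479054 0.04495234]
floor x [0.00595209 0.00647437 0.01977869 0.033993   0.03466909]
floor t [-0.00872048 -0.00556817 -0.00030415  0.00491372  0.0087668 ]
collar x [-2.69305811e-03  3.86306241e-05  2.53343400e-03  3.06069690e-03
  3.14452649e-03]
```

```bash
python3 - <<'E'
from h import *
plan([0.5207,-0.0181,0.05],down(74))
plan([0.5207,-0.0181,0.005],down(74))
E
```

```text
shift [-68.6   -3.41  99.93] rot [ 2.000e-02 -5.000e-02  3.307e+01]
shift [-68.63  -3.43 144.93] rot [ 2.000e-02 -5.000e-02  3.307e+01]
```

Call:
servo_tool --pt "-20 -1 30 0 0 8" --pt "-45 -2 60 0 0 16" --pt "-62 -3 80 0 0 24" --pt "-68.5 -3.5 100 0 0 33" --pt "-68.5 -3.5 100 0 0 33" --pt "-68.5 -3.5 100 0 0 33" --hand 130

```text
clock: 3.5
position: [0.5211, -0.0181, 0.0503]
ee_rot: [0.0, 0.797, 0.604, 0.0]
contact_force: [1.1, 0.6, 0.6]
width: 0.0419
```

```bash
python3 - <<'E'
from h import *
a=telemetry.get_state()
im,d,pose,P=grab("wrist","wB.png"); np.savez("pics/wB.npz",im=im,d=d,P=P)
b=telemetry.get_state(); print(a["position"],b["position"],a["width"])
h=cv2.cvtColor(im,cv2.COLOR_RGB2HSV); m=(h[...,0]>12)&(h[...,0]<32)&(h[...,1]>130)&(h[...,2]>150)
m=m.astype(np.uint8); n,l,s,c=cv2.connectedComponentsWithStats(m); print(s[1:][s[1:,4]>80],c[1:][s[1:,4]>80])
for i in range(1,n):
    if s[i,4]>150:
        Q=P[(l==i)&(d>0)]; T=Q[Q[:,2]>0.006]; 
        if len(T)>20: print(np.median(Q,0),cv2.minAreaRect((T[:,:2]*1000).astype(np.float32)))
plan([0.5207,-0.0181,0.005],down(74))
E
```

```text
[ 0.52105277 -0.01808238  0.05031052] [ 0.52152389 -0.01816118  0.05075392] 0.041898854376812684
[[313 212  16  40 563]] [[320.19005329 231.15452931]]
[ 0.52081714 -0.01809425  0.01163551] ((520.6548461914062, -18.249835968017578), (27.696704864501953, 9.414087295532227), 74.44303894042969)
shift [-0.2  -0.9  45.75] rot [ 0.12 -0.04  0.24]
```

View pics/wB.png

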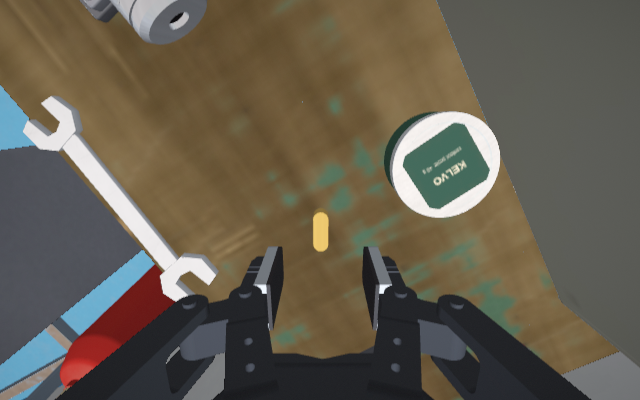

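Call:
servo_tool --pt "0 0 30 0 0 0" --pt "0 -0.5 42 0 0 0" --pt "0 -0.5 45.5 0 0 0" --pt "0 -0.5 45.5 0 0 0"

```text
clock: 3.95
position: [0.5205, -0.0187, 0.0041]
ee_rot: [-0.0, 0.798, 0.602, 0.0]
contact_force: [0.4, -0.2, -0.1]
width: 0.0421
```

Call:
servo_tool --pt "0 0 0 0 0 0" --pt "0 0 0 0 0 0" --pt "0 0 0 0 0 0" --pt "0 0 0 0 0 0" --pt "0 0 0 0 0 0" --hand 255 --grip_force 40

```text
clock: 4.45
position: [0.5212, -0.0192, 0.0047]
ee_rot: [0.001, 0.799, 0.602, 0.001]
contact_force: [-0.6, 1.5, 6.1]
width: 0.0083
```

Call:
servo_tool --pt "0 0 -2 0 0 0" --pt "0 0 -30 0 0 0" --pt "0 0 -75 0 0 0" --pt "0 0 -75 0 0 0"

```text
clock: 4.85
position: [0.5246, -0.0199, 0.0837]
ee_rot: [0.004, 0.799, 0.602, 0.004]
contact_force: [1.1, -0.3, -0.3]
width: 0.008
```

```bash
python3 - <<'E'
from h import *
for i in range(2):
  im,d,pose,P=grab("wrist","wC.png"); a=telemetry.get_state(); print(a["position"],a["width"],a["contact_force"])
np.savez("pics/wC.npz",im=im,d=d,P=P)
cv2.imwrite("pics/wCc.png",cv2.resize(im[200:320,250:400],None,fx=5,fy=5,interpolation=cv2.INTER_CUBIC)[...,::-1])
E
```

```text
[ 0.52280287 -0.01959748  0.08146141] 0.008223946401052968 [-0.06645886 -0.15014167 -0.12875754]
[ 0.52105484 -0.01929033  0.0797061 ] 0.008044392117393455 [ 0.29372619 -0.15265441 -0.92985537]
```

View pics/wCc.png

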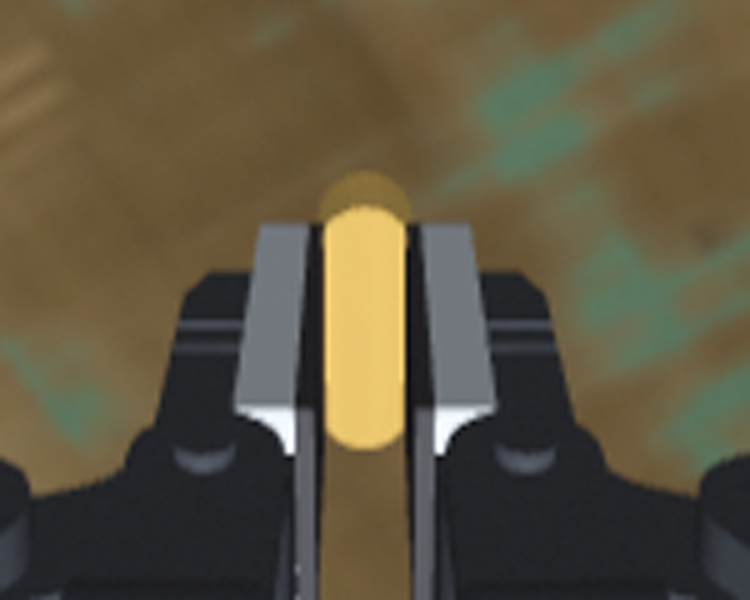

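```bash
python3 - <<'E'
from h import *
st=telemetry.get_state()
z=np.load("pics/wC.npz"); im=z["im"];P=z["P"];d=z["d"]
h=cv2.cvtColor(im,cv2.COLOR_RGB2HSV); m=(h[...,0]>12)&(h[...,0]<32)&(h[...,1]>110)&(h[...,2]>190)
m[:238]=0;m[295:]=0;m[:,310:]&=True;m[:,:312]=0;m[:,335:]=0
K,Rr,o=campose("wrist",st)
T=np.array(cams.camera_model("wrist")["tool_from_camera"])
v,u=np.mgrid[0:400,0:640].astype(float); C=np.stack([(u-K[0,2])/K[0,0]*d,-(v-K[1,2])/K[1,1]*d,-d],-1)
Q=(C[m&(d>0)]@T[:3,:3].T+T[:3,3])*1000
print(len(Q),np.percentile(Q,[2,50,98],axis=0).round(2))
print(st["position"])
plan([0.5099,0.0813,0.115],down(111.3,0.103))
E
```

```text
726 [[-12.54  -2.52  -8.06]
 [  1.13   1.35  -6.94]
 [ 13.5    5.25  -5.57]]
[ 0.52105484 -0.01929033  0.0797061 ]
shift [ 93.64 -38.34 -35.36] rot [ -5.55   1.95 -37.25]
```

Call:
servo_tool --pt "0 0 -35 -1 0.5 -8" --pt "20 -8 -35 -2 1 -16" --pt "45 -19 -35 -3 1.5 -24" --pt "70 -30 -35 -4.5 2 -32" --pt "93.5 -38.5 -35 -5.5 2 -37" --pt "93.5 -38.5 -35 -5.5 2 -37" --pt "93.5 -38.5 -35 -5.5 2 -37" --pt "93.5 -38.5 -35 -5.5 2 -37"

```text
clock: 5.75
position: [0.5091, 0.0806, 0.113]
ee_rot: [0.027, 0.566, 0.823, 0.041]
contact_force: [0.2, 0.0, -1.1]
width: 0.008
```

```bash
python3 - <<'E'
from fitshaft import *
for i in range(3):
  im,d,pose,P=grab("wrist","wD.png"); a=telemetry.get_state(); print(a["position"],a["contact_force"],rot(a["ee_rot"]).as_euler("xyz"))
np.savez("pics/wD.npz",im=im,d=d,P=P)
p,L=fit(im,P,d,[0.4874,0.1391],-68.7)
E
```

```text
[0.50932133 0.08050342 0.11323276] [-0.60863602  0.22050668 -0.31077149] [ 3.04228383e+00 -2.59253419e-03  1.93687870e+00]
[0.50942498 0.08047041 0.11338289] [ 0.4181801  -0.60631128 -0.85470701] [ 3.04197381e+00 -2.60680690e-03  1.93669555e+00]
[0.50950196 0.08049931 0.11352179] [-0.02518734  0.43357559  0.2716193 ] [ 3.04167057e+00 -2.59699476e-03  1.93670885e+00]
n cyl 1585 floor 555 rms 0.5441606674185678 yaw -68.71036537654784 lean 0.12467673187284925 o [0.48738935 0.13909584 0.07368224]
end x (0.5% top) [0.04166147 0.0420007  0.04218976]
floor x [0.00372992 0.00435436 0.01717975 0.03144783 0.03199949]
floor t [-8.78234737e-03 -5.28438199e-03  3.36359959e-05  5.33065865e-03
  8.82486364e-03]
```

View pics/wD.png

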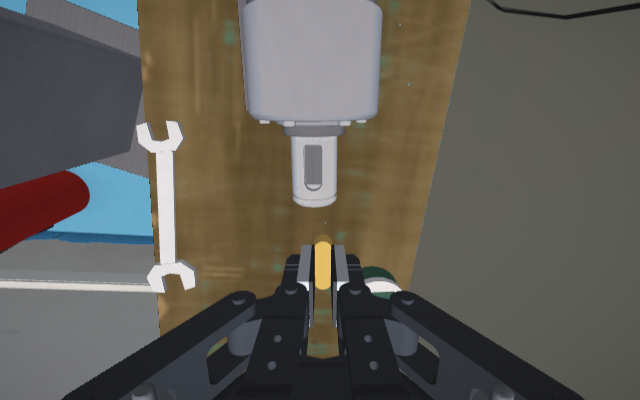

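```bash
python3 - <<'E'
from h import *
st=telemetry.get_state()
z=np.load("pics/wD.npz"); im=z["im"];P=z["P"];d=z["d"]
h=cv2.cvtColor(im,cv2.COLOR_RGB2HSV); m=(h[...,0]>12)&(h[...,0]<32)&(h[...,1]>110)&(h[...,2]>190)&(d>0)
m[:238]=0;m[295:]=0;m[:,:310]=0;m[:,340:]=0
Q=P[m]; R0=rot(st["ee_rot"])
t=R0.inv().apply(Q-st["position"])*1000
print(len(Q),np.percentile(t,[2,50,98],axis=0).round(2))
# edges columns
for r in range(250,286,6):
  c=np.where(m[r])[0]; print(r,c.min(),c.max())
yaw=np.radians(-68.71); X=np.array([np.cos(yaw),np.sin(yaw),0]);Y=np.array([-np.sin(yaw),np.cos(yaw),0]);o=np.array([.48739,.13910,.07368])
W=Q-o; L=np.stack([W@X,W@Y,W[:,2]],1)*1000
mid=(np.percentile(L,2,axis=0)+np.percentile(L,98,axis=0))/2; print("key top in shaft frame",mid,np.median(L,0))
print("tcp in meas shaft frame",(st["position"]-o)@X*1e3,(st["position"]-o)@Y*1e3)
E
```

```text
714 [[-13.18  -2.07  -7.79]
 [  0.15   1.57  -6.54]
 [ 12.57   5.71  -5.37]]
250 315 330
256 315 330
262 315 330
268 315 330
274 315 330
280 315 330
key top in shaft frame [62.96463639  0.4850039  46.60161792] [62.5151752   0.457      46.51825521]
tcp in meas shaft frame 62.63005946826032 -0.6743219310267905
```

```bash
cat >> h.py <<'E'
yaw=np.radians(-68.71); GX=np.array([np.cos(yaw),np.sin(yaw),0]);GY=np.array([-np.sin(yaw),np.cos(yaw),0]);GO=np.array([.48739,.13910,.07368])
KT=np.array([-0.1,1.65,-6.6])/1000
def keypose(rtop,lean,x=17.,dt=0.):
    """TCP target: key top centre at radius rtop mm, lean, axial x; dt tangential offset mm (+ = toward back, +y)"""
    Rt=down(111.29,lean)
    rad=-np.sin(lean)*GY+np.cos(lean)*np.array([0,0,1.]); tan=np.cos(lean)*GY+np.sin(lean)*np.array([0,0,1.])
    p=GO+(x*GX+rtop*rad+dt*tan)/1000
    return p-Rt.apply(KT),Rt
E
python3 - <<'E'
from h import *
p,Rt=keypose(30,0.117); print(p); plan(p,Rt)
E
```

```text
[0.48945417 0.12176655 0.09672741]
shift [45.66 -5.62 16.43] rot [-0.98 -0.11 -0.34]
```

Call:
servo_tool --pt "20 -3 3 -0.5 0 -0.3" --pt "45.5 -5.5 6 -1 0 -0.3" --pt "45.5 -5.5 12 -1 -0.1 -0.3" --pt "45.5 -5.5 16.5 -1 -0.1 -0.3" --pt "45.5 -5.5 16.5 -1 -0.1 -0.3" --pt "45.5 -5.5 16.5 -1 -0.1 -0.3"

```text
clock: 6.5
position: [0.49, 0.1218, 0.0969]
ee_rot: [0.033, 0.563, 0.824, 0.049]
contact_force: [0.3, 0.1, -0.7]
width: 0.0079
```

```bash
python3 - <<'E'
from h import *
S=[]
for i in range(4):
  im,d,pose,P=grab("wrist"); a=telemetry.get_state(); S.append(a["position"]); F=a["contact_force"]
  print(a["position"],F)
cv2.imwrite("pics/wE.png",cv2.resize(im[100:300,220:430],None,fx=3,fy=3,interpolation=cv2.INTER_CUBIC)[...,::-1])
np.savez("pics/wE.npz",im=im,d=d,P=P)
a=dict(a); a["position"]=np.mean(S,0)
p,Rt=keypose(30,0.117); plan(p,Rt,a)
E
```

```text
[0.49003978 0.12183113 0.09702752] [ 0.12316342  0.22089021 -0.30821145]
[0.48999402 0.12192576 0.09711243] [ 0.00326558 -1.14847511 -0.8750834 ]
[0.48986415 0.12201894 0.09713735] [-0.6335465   0.40155698  0.0546747 ]
[0.48975022 0.12210625 0.09713795] [ 0.1958138  -0.33684812 -0.11189104]
shift [-0.02 -0.54  0.31] rot [ 0.07 -0.01  0.01]
```

View pics/wE.png

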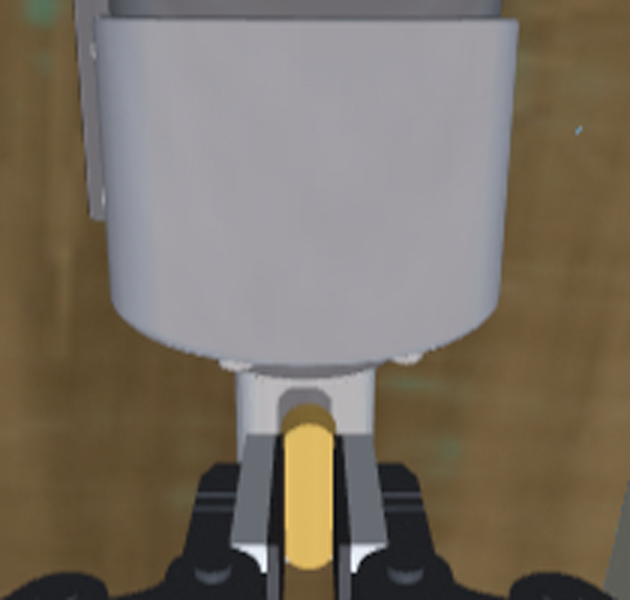

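Call:
servo_tool --pt "0 -0.6 2 0 0 0" --pt "0 -0.6 4 0 0 0" --pt "0 -0.6 5.5 0 0 0" --pt "0 -0.6 6.2 0 0 0" --pt "0 -0.6 6.6 0 0 0" --pt "0 -0.6 6.6 0 0 0"

```text
clock: 7.3
position: [0.4895, 0.1226, 0.0903]
ee_rot: [0.033, 0.563, 0.824, 0.049]
contact_force: [0.3, -0.1, 0.3]
width: 0.0081
```

Call:
servo_tool --pt "0 0 0.4 0 0 0" --pt "0 0 0.8 0 0 0" --pt "0 0 1.2 0 0 0" --pt "0 0 1.2 0 0 0"

```text
clock: 7.7
position: [0.4896, 0.1226, 0.0891]
ee_rot: [0.033, 0.563, 0.824, 0.049]
contact_force: [0.3, 0.2, 0.1]
width: 0.0079
```

```bash
python3 - <<'E'
from h import *
a=telemetry.get_state(); print(a["contact_force"],a["position"])
p,Rt=keypose(19,0.117); plan(p,Rt,a)
E
```

```text
[0.28877663 0.15212248 0.10645001] [0.48960821 0.12257871 0.08910295]
shift [-0.7   0.45  3.38] rot [ 0.05 -0.02  0.05]
```

Call:
servo_tool --pt "-0.3 0 0.4 0 0 0" --pt "-0.3 0 0.8 0 0 0" --pt "-0.3 0 1.2 0 0 0" --pt "-0.3 0 1.2 0 0 0"

```text
clock: 8.1
position: [0.4898, 0.1224, 0.0879]
ee_rot: [0.033, 0.563, 0.824, 0.049]
contact_force: [0.2, -0.1, 0.2]
width: 0.0086
```

Call:
servo_tool --pt "0 0 0.4 0 0 0" --pt "0 0 0.8 0 0 0" --pt "0 0 1.2 0 0 0" --pt "0 0 1.2 0 0 0"

```text
clock: 8.5
position: [0.4899, 0.1224, 0.0867]
ee_rot: [0.033, 0.563, 0.824, 0.049]
contact_force: [-0.1, -0.0, 0.0]
width: 0.0079
```

Call:
servo_tool --pt "0 0 0.3 0 0 0" --pt "0 0 0.6 0 0 0" --pt "0 0 0.9 0 0 0" --pt "0 0 0.9 0 0 0"

```text
clock: 8.9
position: [0.49, 0.1225, 0.0858]
ee_rot: [0.033, 0.563, 0.824, 0.049]
contact_force: [0.6, 0.2, 0.1]
width: 0.0083
```

Call:
servo_tool --pt "0 0 0.2 0 0 0" --pt "0 0 0.4 0 0 0" --pt "0 0 0.6 0 0 0" --pt "0 0 0.6 0 0 0"

```text
clock: 9.3
position: [0.4901, 0.1225, 0.0856]
ee_rot: [0.033, 0.563, 0.824, 0.049]
contact_force: [-1.8, -1.8, 3.8]
width: 0.0082
```

Call:
servo_tool --pt "0 0 0.2 0 0 0" --pt "0 0 0.3 0 0 0" --pt "0 0 0.3 0 0 0"

```text
clock: 9.6
position: [0.4902, 0.1225, 0.0856]
ee_rot: [0.033, 0.563, 0.824, 0.049]
contact_force: [-2.6, -0.1, 6.5]
width: 0.0081
```

```bash
python3 - <<'E'
from h import *
for i in range(2):
  im,d,pose,P=grab("wrist"); a=telemetry.get_state()
  print(a["position"],a["contact_force"])
cv2.imwrite("pics/wF.png",cv2.resize(im[150:300,250:400],None,fx=4,fy=4,interpolation=cv2.INTER_CUBIC)[...,::-1])
np.savez("pics/wF.npz",im=im,d=d,P=P)
p,Rt=keypose(19,0.117); plan(p,Rt,a)
E
```

```text
[0.49014429 0.12248288 0.0855119 ] [-1.85066548 -0.38225949  6.19485192]
[0.49015722 0.12246319 0.08553667] [-2.11007786  0.2221833   7.08470747]
shift [-0.39  0.4  -0.22] rot [ 0.07 -0.02  0.06]
```

View pics/wF.png

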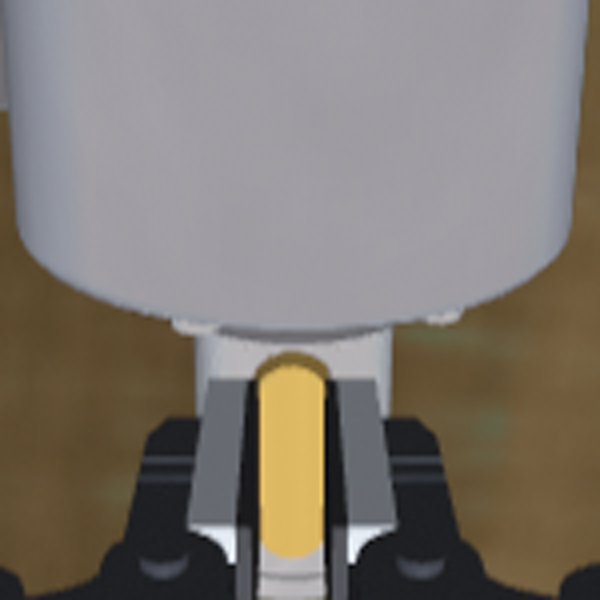

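Call:
servo_tool --pt "0 0 -0.3 0 0 0" --pt "0 0 -0.3 0 0 0" --pt "0 0 -0.3 0 0 0" --pt "0 0 -0.3 0 0 0" --hand 195

```text
clock: 10.1
position: [0.4901, 0.1225, 0.085]
ee_rot: [0.033, 0.563, 0.824, 0.049]
contact_force: [-0.4, 0.8, 0.3]
width: 0.0201
```

Call:
servo_tool --pt "0 0 -10 0 0 0" --pt "0 0 -30 0 0 0" --pt "-30 0 -40 0 0 0" --pt "-46 0 -45 0 0 0" --pt "-46 0 -45 0 0 0" --pt "-46 0 -45 0 0 0"

```text
clock: 10.7
position: [0.5017, 0.0778, 0.1302]
ee_rot: [0.033, 0.563, 0.824, 0.049]
contact_force: [-0.8, -0.4, -1.2]
width: 0.0199
```

```bash
python3 - <<'E'
from h import *
im,d,pose,P=grab("wrist","wG.png"); a=telemetry.get_state()
print(a["position"],a["contact_force"],a["width"],a["clock"])
cv2.imwrite("pics/wGc.png",cv2.resize(im[80:230,250:400],None,fx=4,fy=4,interpolation=cv2.INTER_CUBIC)[...,::-1])
np.savez("pics/wG.npz",im=im,d=d,P=P)
h=cv2.cvtColor(im,cv2.COLOR_RGB2HSV); m=(h[...,0]>12)&(h[...,0]<32)&(h[...,1]>100)&(h[...,2]>190)&(d>0)
m[230:]=0
W=P[m]-GO; L=np.stack([W@GX,W@GY,W[:,2]],1)*1000
print(len(L),np.percentile(L,[1,2,50,98,99],axis=0).round(2))
# top plane
r=np.hypot(L[:,1],L[:,2]); T=L[(r>17.5)&(L[:,0]>5)&(L[:,0]<29)]; A=np.c_[T[:,0],T[:,1],np.ones(len(T))]; 
c,_,_,_=np.linalg.lstsq(A,T[:,2],rcond=None); print(len(T),c, "lean",-np.arctan(-c[1]) , T.mean(0), np.arctan2(-T[:,1].mean(),T[:,2].mean()),np.hypot(T[:,1].mean(),T[:,2].mean()))
E
```

```text
[0.50130533 0.07809439 0.12983971] [-0.93160511 -0.27465227 -0.6694293 ] 0.02058341783363375 10.75
659 [[ 3.84 -7.04 16.95]
 [ 4.03 -7.   17.26]
 [16.57 -2.29 18.82]
 [29.58  2.08 20.19]
 [29.79  2.13 20.33]]
608 [4.79838719e-03 1.22086177e-01 1.90308514e+01] lean 0.12148497783660814 [16.71044542 -2.43358412 18.81392765] 0.12863588803480852 18.97066696979183
```

View pics/wGc.png

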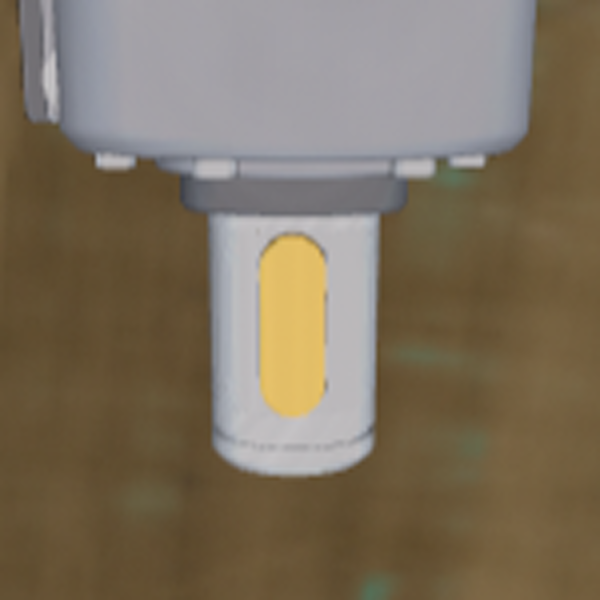

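```bash
python3 - <<'E'
from h import *
plan([0.523,-0.129,0.125],down(107)*R.from_rotvec([0,np.radians(-25),0]))
E
```

```text
shift [-200.81  -55.26   -1.86] rot [  7.55 -25.28   2.78]
```

Call:
servo_tool --pt "-45 -12 -15 1 -3 0.5" --pt "-90 -25 -25 3 -8 1" --pt "-130 -36 -25 5 -14 2" --pt "-170 -47 -15 7 -20 3" --pt "-200 -55 -2 7.5 -25 3" --pt "-200 -55 -2 7.5 -25 3" --pt "-200 -55 -2 7.5 -25 3" --hand 0

```text
clock: 11.45
position: [0.5229, -0.1274, 0.1245]
ee_rot: [0.171, 0.582, 0.785, -0.127]
contact_force: [1.3, 0.7, 0.6]
width: 0.0855
```

```bash
python3 - <<'E'
from h import *
im,d,pose,P=grab("wrist","wH.png"); a=telemetry.get_state()
print(a["position"],a["contact_force"],a["width"],a["clock"],a["qpos"])
np.savez("pics/wH.npz",im=im,d=d,P=P)
for q in ["pulley","v_block"]:
    for r in spotter.outline_of(q,"wrist")[:1]:
        np.save("pics/wH_%s.npy"%q,r["region"]); print(q,r["conf"],r["rect"])
E
```

```text
[ 0.5236167  -0.12746244  0.1253377 ] [-0.01945783  0.39744496  0.49373086] 0.08556934046366657 11.5 [-0.10803642  0.25971478  1.91482568 -0.52975294  0.86060925 -0.07313114]
pulley 0.62 [284.5, 172.6, 76.5, 78.6]
v_block 0.94 [289.5, 141.6, 67.6, 37.7]
```

View pics/wH.png

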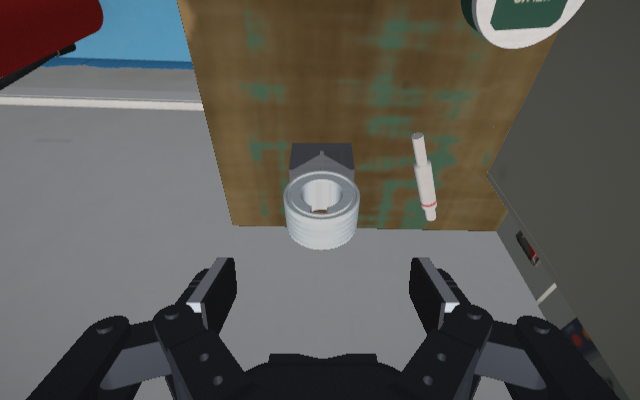

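```bash
python3 - <<'E'
from h import *
from scipy.optimize import least_squares
z=np.load("pics/wH.npz"); im=z["im"];P=z["P"];d=z["d"]
cv2.imwrite("pics/wHc.png",cv2.resize(im[135:255,260:380],None,fx=5,fy=5,interpolation=cv2.INTER_CUBIC)[...,::-1])
reg=np.zeros((400,640),bool); reg[165:255,275:370]=1
V=P[reg&(d>0)]; V=V[(V[:,2]>0.03)&(V[:,2]<0.1)]
c0=np.array([0.531,-0.155])
def loc(p,V):
    c,s=np.cos(p[0]),np.sin(p[0]); W=V-np.array([p[1],p[2],p[3]])
    return np.stack([W@[c,s,0],W@[-s,c,0],W[:,2]],1)
p=np.array([np.radians(107),*c0,0.057])
for it in range(5):
    L=loc(p,V); r=np.hypot(L[:,1],L[:,2])
    cy=(np.abs(r-.0275)<(.006 if it<2 else .0025))&(np.abs(L[:,0])<(.03 if it<2 else .014))&(L[:,2]>0.01)
    fa=(np.abs(L[:,0]-.016)<(.008 if it<2 else .0025))&(r<.0265)&(r>.0155)
    def res(q):
        Lc=loc(q,V[cy]);Lf=loc(q,V[fa])
        return np.r_[np.hypot(Lc[:,1],Lc[:,2])-.028,Lf[:,0]-.016]*1e3
    f=least_squares(res,p,loss="soft_l1",f_scale=.8); p=f.x
    print(cy.sum(),fa.sum(),np.degrees(p[0]),p[1:],np.sqrt(np.mean(res(p)**2)))
np.save("pics/pul.npy",p)
# rectify face at x=+16mm
pose=campose("wrist"); 
g=np.linspace(-.032,.032,513); gy,gz=np.meshgrid(g,g[::-1])
c,s=np.cos(p[0]),np.sin(p[0])
W=p[1:4]+.016*np.array([c,s,0])+gy[...,None]*np.array([-s,c,0])+gz[...,None]*np.array([0,0,1.])
uv=proj(W,pose).astype(np.float32)
rc=cv2.remap(im,uv[...,0],uv[...,1],cv2.INTER_CUBIC)
for rad in (14.5,20,28): cv2.circle(rc,(256,256),int(rad*8),(255,0,0),1)
cv2.imwrite("pics/wHr.png",rc[...,::-1])
E
```

```text
2521 1831 106.98797274235409 [ 0.53190732 -0.15420099  0.05603972] 1.7507938956595503
2599 1653 106.98521265811361 [ 0.53192213 -0.15410854  0.05600037] 1.537849500683143
1768 1644 106.98508013390939 [ 0.5319256  -0.15410475  0.05625059] 0.7138253122134651
1767 1661 106.98528114526164 [ 0.53192511 -0.15409913  0.05625264] 0.7149232410923801
1767 1661 106.98528114526164 [ 0.53192511 -0.15409913  0.05625264] 0.7149232410923801
```

View pics/wHc.png

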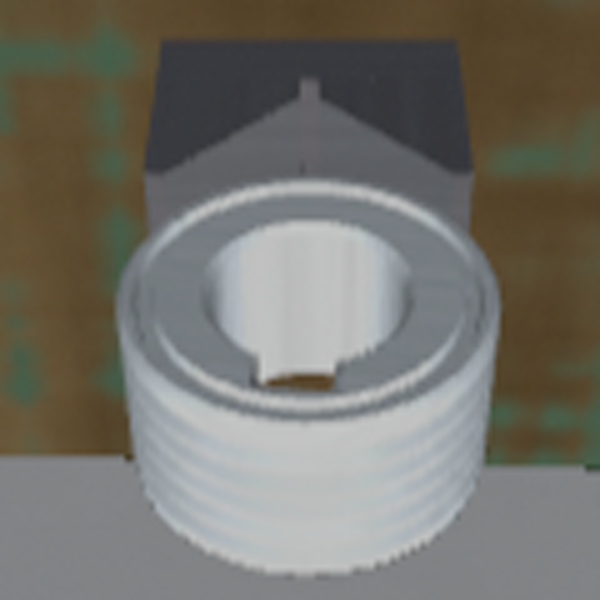

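View pics/wHr.png

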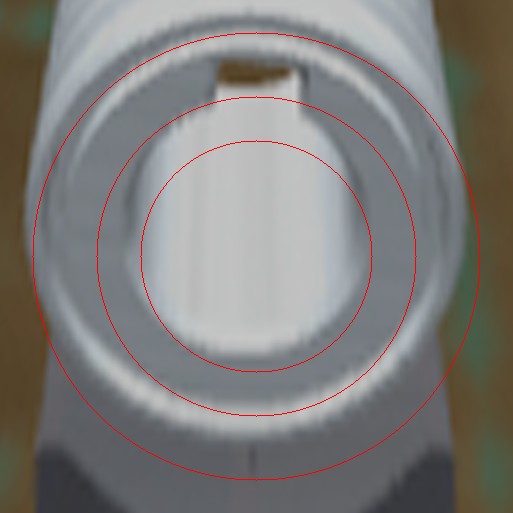

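```bash
python3 - <<'E'
from h import *
plan([0.5305,-0.1545,0.115],down(107))
E
```

```text
shift [-20.21  -1.82  21.64] rot [ 0.19 24.73 -0.18]
```

Call:
servo_tool --pt "-8 -0.5 7 0 8.3 0" --pt "-15 -1 14 0 16.5 0" --pt "-20 -2 21.5 0 24.7 0" --pt "-20 -2 21.5 0.2 24.7 -0.2" --pt "-20 -2 21.5 0.2 24.7 -0.2"

```text
clock: 12.1
position: [0.5302, -0.1565, 0.1147]
ee_rot: [0.0, 0.596, 0.803, -0.001]
contact_force: [-0.1, -0.2, 0.3]
width: 0.0854
```

```bash
cat > pul.py <<'E'
from h import *
from scipy.optimize import least_squares
def loc(p,V):
    c,s=np.cos(p[0]),np.sin(p[0]); W=V-np.array([p[1],p[2],p[3]])
    return np.stack([W@[c,s,0],W@[-s,c,0],W[:,2]],1)
def fitp(V,p,R=.0275,n=5):
    for it in range(n):
        L=loc(p,V); r=np.hypot(L[:,1],L[:,2])
        cy=(np.abs(r-R)<(.006 if it<2 else .003))&(np.abs(L[:,0])<(.03 if it<2 else .0145))&(L[:,2]>0.008)
        def res(q):
            Lc=loc(q,V[cy]); 
            return np.r_[(np.hypot(Lc[:,1],Lc[:,2])-R)*1e3,((q[1]-p[1])*np.cos(p[0])+(q[2]-p[2])*np.sin(p[0]))*1e4]
        p=least_squares(res,p,loss="soft_l1",f_scale=.8).x
        L=loc(p,V); top=np.abs(np.hypot(L[:,1],L[:,2])-R)<.003
        top&=(L[:,2]>.018)&(np.abs(L[:,0])<.025)
        e=np.percentile(L[top,0],[1,99]); sh=e.mean(); p[1]+=sh*np.cos(p[0]);p[2]+=sh*np.sin(p[0])
    print(cy.sum(),np.degrees(p[0]),p[1:],"x ext",np.diff(e)); return p
E
python3 - <<'E'
from pul import *
im,d,pose,P=grab("wrist","wI.png"); a=telemetry.get_state()
print(a["position"],a["contact_force"],a["clock"])
np.savez("pics/wI.npz",im=im,d=d,P=P)
V=P[d>0]; V=V[(np.abs(V[:,0]-.531)<.06)&(np.abs(V[:,1]+.155)<.06)&(V[:,2]>.06)&(V[:,2]<.09)]
p=fitp(V,np.array([np.radians(107),.5319,-.1541,.0565]))
t=rot(a["ee_rot"]).inv().apply(p[1:4]-a["position"]); print("in tool",t*1000)
E
```

```text
[ 0.52941939 -0.15511458  0.11445124] [ 0.81732505  0.75784501 -0.1154882 ] 12.15
3114 107.00829947899089 [ 0.53166815 -0.15333565  0.05683505] x ext [0.03130335]
in tool [ 1.11802774  2.78963815 57.6091617 ]
```

View pics/wI.png

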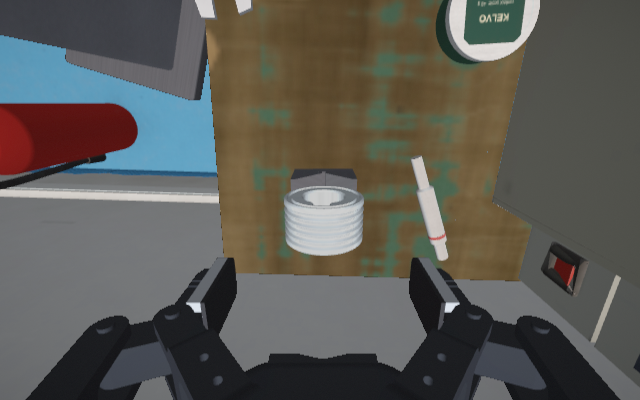

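Call:
servo_tool --pt "1 1.2 30 0 0 0" --pt "1 1.2 60 0 0 0" --pt "1 1.2 78 0 0 0" --pt "1 1.2 81.5 0 0 0" --pt "1 1.2 81.5 0 0 0"

```text
clock: 12.65
position: [0.5299, -0.1523, 0.0328]
ee_rot: [-0.001, 0.594, 0.804, -0.001]
contact_force: [0.5, 0.6, 0.2]
width: 0.0852
```

Call:
servo_tool --pt "0 0 0 0 0 0" --pt "0 0 0 0 0 0" --hand 70 --grip_force 20

```text
clock: 12.85
position: [0.5312, -0.1539, 0.0341]
ee_rot: [0.001, 0.595, 0.804, -0.001]
contact_force: [0.4, -0.3, 0.3]
width: 0.0621
```

```bash
python3 - <<'E'
from h import *
im,d,pose,P=grab("wrist","wJ.png"); a=telemetry.get_state()
print(a["position"],a["contact_force"],a["width"],a["clock"])
E
```

```text
[ 0.53114624 -0.15399137  0.03395534] [0.11799    0.08001945 0.15820264] 0.06215273319668506 12.9
```

View pics/wJ.png

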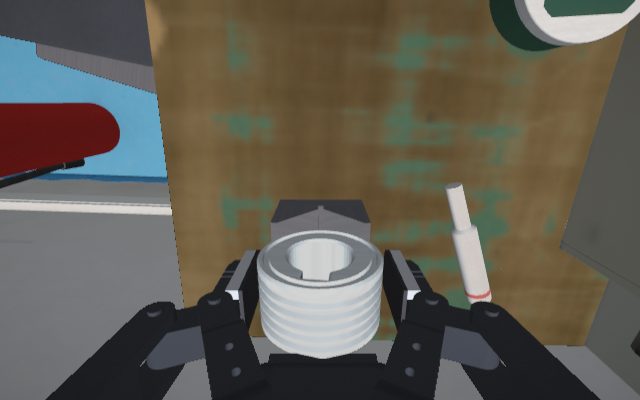

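Call:
servo_tool --pt "0 0 0 0 0 0" --pt "0 0 0 0 0 0" --pt "0 0 0 0 0 0" --pt "0 0 0 0 0 0" --hand 255 --grip_force 25

```text
clock: 13.3
position: [0.5301, -0.1543, 0.034]
ee_rot: [0.0, 0.595, 0.804, -0.001]
contact_force: [-2.9, -0.4, 5.6]
width: 0.0554
```

Call:
servo_tool --pt "0 0 0 0 0 0" --pt "0 0 0 0 0 0" --pt "0 0 -2 0 0 0" --pt "0 0 -20 0 0 0" --pt "0 0 -60 0 0 0" --pt "0 0 -90 0 0 0" --pt "0 0 -90 0 0 0" --pt "0 0 -90 0 0 0" --grip_force 60

```text
clock: 14.1
position: [0.5305, -0.1539, 0.123]
ee_rot: [0.0, 0.595, 0.804, -0.001]
contact_force: [-0.3, 0.3, -3.0]
width: 0.0542
```

```bash
python3 - <<'E'
from pul import *
im,d,pose,P=grab("wrist","wK.png"); a=telemetry.get_state()
print(a["position"],a["contact_force"],a["width"],a["clock"])
np.savez("pics/wK.npz",im=im,d=d,P=P)
cv2.imwrite("pics/wKc.png",cv2.resize(im[200:380,220:420],None,fx=4,fy=3.3,interpolation=cv2.INTER_CUBIC)[...,::-1])
# points in tool frame
R0=rot(a["ee_rot"]); T=R0.inv().apply((P.reshape(-1,3)-a["position"]))*1000; D=d.ravel()
m=(D>0)&(np.abs(T[:,0])<22)&(np.abs(T[:,1])<35)&(T[:,2]>-60)&(T[:,2]<-25)
V=T[m]; print(m.sum())
# fit cylinder along tool x with slopes: center y0+ k1 x, z0 + k2 x
def res(q): return np.hypot(V[:,1]-q[0]-q[2]*V[:,0],V[:,2]-q[1]-q[3]*V[:,0])-q[4]
sel=np.ones(len(V),bool)
q=np.array([1.5,-25,0,0,27.5])
for i in range(5):
    rr=res(q); s=np.abs(rr)<(6 if i<2 else 2.5)
    V0=V
    f=least_squares(lambda q:np.r_[(np.hypot(V0[s,1]-q[0]-q[2]*V0[s,0],V0[s,2]-q[1]-q[3]*V0[s,0])-q[4]),(q[4]-27.4)*30],q,loss="soft_l1"); q=f.x
t=np.abs(res(q))<2.5
print(q,s.sum(),np.percentile(V[t,0],[1,99]))
E
```

```text
[ 0.52956954 -0.15345531  0.12185618] [ 0.30290978  0.22535589 -2.84935713] 0.05473565265695684 14.15
13270
[ 2.42386771e+00 -2.31501449e+01  2.87512964e-05  1.69821579e-03
  2.80965486e+01] 8965 [-15.267539    15.58456383]
```

View pics/wKc.png

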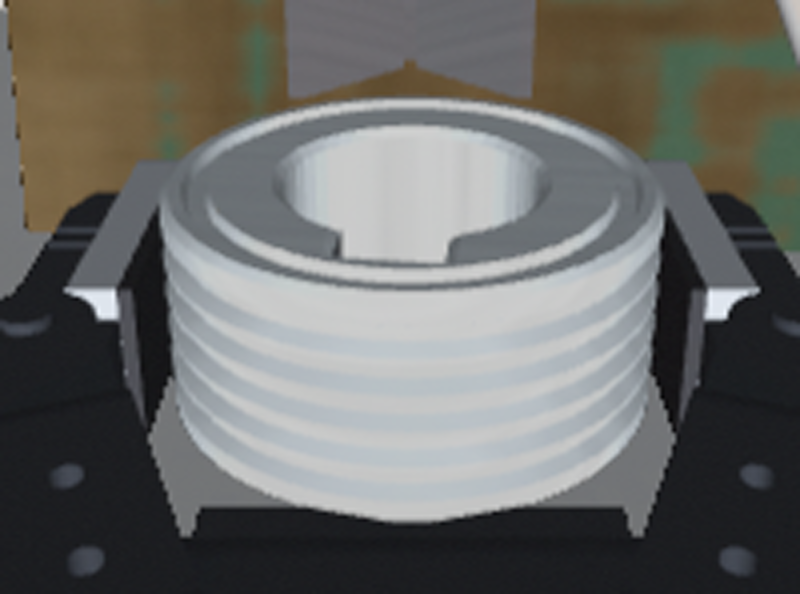

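```bash
cat > tf.py <<'E'
from pul import *
def toolcloud(d):
    K=np.array(cams.camera_model("wrist")["camera_matrix"]); T=np.array(cams.camera_model("wrist")["tool_from_camera"])
    v,u=np.mgrid[0:400,0:640].astype(float); C=np.stack([(u-K[0,2])/K[0,0]*d,-(v-K[1,2])/K[1,1]*d,-d],-1)
    return (C@T[:3,:3].T+T[:3,3])*1000
def fit_held(d,zr=(-60,-25)):
    T=toolcloud(d); m=(d>0)&(np.abs(T[...,0])<22)&(np.abs(T[...,1])<35)&(T[...,2]>zr[0])&(T[...,2]<zr[1]); V=T[m]
    q=np.array([1.5,-22,0,0,28.])
    for i in range(6):
        r=np.hypot(V[:,1]-q[0]-q[2]*V[:,0],V[:,2]-q[1]-q[3]*V[:,0])-q[4]; s=np.abs(r)<(6 if i<2 else 2)
        f=least_squares(lambda q:np.hypot(V[s,1]-q[0]-q[2]*V[s,0],V[s,2]-q[1]-q[3]*V[s,0])-q[4],q,loss="soft_l1"); q=f.x
        q[4]=min(max(q[4],27),28.2)
    # front face
    F=T[(d>0)]; rr=np.hypot(F[:,1]-q[0],F[:,2]-q[1]); fs=(rr>17)&(rr<24)&(F[:,0]>8)&(F[:,0]<24)
    A=np.c_[F[fs][:,1],F[fs][:,2],np.ones(fs.sum())]; c=np.linalg.lstsq(A,F[fs][:,0],rcond=None)[0]
    print("held: y,z,sy,sz,R",q.round(4),"face x",np.median(F[fs][:,0]),"n",fs.sum(),"face slopes",c[:2].round(3))
    return q,np.median(F[fs][:,0])
def rect(im,q,xf,fn):
    K=np.array(cams.camera_model("wrist")["camera_matrix"]); T=np.array(cams.camera_model("wrist")["tool_from_camera"]); Ti=np.linalg.inv(T)
    g=np.linspace(-32,32,513); gy,gz=np.meshgrid(g,g[::-1])
    W=np.stack([np.full_like(gy,xf),q[0]-gy*-1,q[1]-gz],-1)/1000
    C=W@Ti[:3,:3].T+Ti[:3,3]
    u=K[0,0]*C[...,0]/-C[...,2]+K[0,2]; v=K[1,1]*-C[...,1]/-C[...,2]+K[1,2]
    rc=cv2.remap(im,u.astype(np.float32),v.astype(np.float32),cv2.INTER_CUBIC); raw=rc.copy()
    for rad in (14.5,20,28): cv2.circle(rc,(256,256),int(rad*8),(255,0,0),1)
    cv2.imwrite("pics/"+fn,rc[...,::-1]); return raw
E
python3 - <<'E'
from tf import *
z=np.load("pics/wK.npz"); q,xf=fit_held(z["d"]); rect(z["im"],q,xf,"wKr.png")
z=np.load("pics/wC.npz"); T=toolcloud(z["d"]); 
z=np.load("pics/wD.npz");im=z["im"];d=z["d"];T=toolcloud(d)
h=cv2.cvtColor(im,cv2.COLOR_RGB2HSV); m=(h[...,0]>12)&(h[...,0]<32)&(h[...,1]>110)&(h[...,2]>190)&(d>0)
m[:238]=0;m[295:]=0;m[:,:310]=0;m[:,340:]=0
print(np.percentile(T[m],[2,50,98],axis=0))
E
```

```text
held: y,z,sy,sz,R [ 1.73790e+00 -2.20368e+01  1.00000e-04 -3.00000e-04  2.80505e+01] face x 15.779533218286693 n 2082 face slopes [0.001 0.013]
[[-13.07323161  -2.15334612  -8.10718197]
 [  0.25489791   1.48177694  -6.86183338]
 [ 12.68023006   5.62357796  -5.69252541]]
```

View pics/wKr.png

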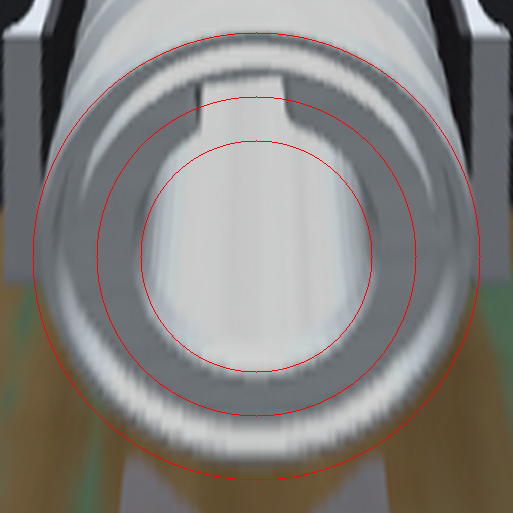

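```bash
cat >> tf.py <<'E'
PT=np.array([-0.2,1.74,-22.04])/1000
def pulpose(x,lean,dy=0,dz=0,pt=None):
    Rt=down(111.29,lean); p=GO+x/1000*GX+dy/1000*GY+np.array([0,0,dz/1000])
    return p-Rt.apply(PT if pt is None else pt),Rt
E
python3 - <<'E'
from tf import *
p,Rt=pulpose(72,0.032); print(p); plan(p,Rt)
E
```

```text
[0.51249638 0.0718246  0.05159561]
shift [220.43  49.68  70.16] rot [-2.03  0.04 -4.32]
```

Call:
servo_tool --pt "40 9 0 0 0 -1" --pt "85 19 0 -0.5 0 -2" --pt "130 29 15 -1 0 -3" --pt "170 38 35 -1.5 0 -4" --pt "205 46 55 -2 0 -4.3" --pt "220 49.5 70 -2 0 -4.3" --pt "220 49.5 70 -2 0 -4.3" --pt "220 49.5 70 -2 0 -4.3"

```text
clock: 14.95
position: [0.5124, 0.0709, 0.0511]
ee_rot: [0.009, 0.564, 0.826, 0.012]
contact_force: [0.2, -0.4, -2.3]
width: 0.0547
```

```bash
python3 - <<'E'
from tf import *
S=[]
for i in range(4):
  im,d,pose,P=grab("wrist","wL.png"); a=telemetry.get_state(); S.append(a["position"])
print(S,a["contact_force"],a["width"],a["clock"])
np.savez("pics/wL.npz",im=im,d=d,P=P)
a=dict(a);a["position"]=np.mean(S,0)
p,Rt=pulpose(72,0.032); plan(p,Rt,a)
q,xf=fit_held(d)
E
```

```text
[array([0.51334692, 0.07040673, 0.05187638]), array([0.51389195, 0.07011519, 0.05240727]), array([0.5141222 , 0.0699814 , 0.05273717]), array([0.51418057, 0.0699504 , 0.05291618])] [-0.33939918 -0.61140224 -0.93326815] 0.054647881770192544 15.15
shift [ 2.1  -0.71  0.86] rot [ 0.1   0.16 -0.08]
held: y,z,sy,sz,R [ 1.80860e+00 -2.20084e+01 -2.00000e-04 -1.10000e-03  2.80342e+01] face x 15.64973677941671 n 2103 face slopes [-0.     0.013]
```

View pics/wL.png

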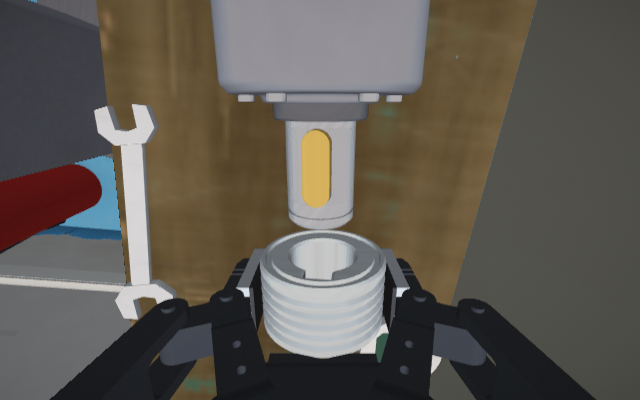

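```bash
cat >> tf.py <<'E'
def fit_shaft_tool(d,im,xlo=30,z0=-22.,y0=2.,xhi=75,xin=6):
    T=toolcloud(d); V=T[d>0]
    h=cv2.cvtColor(im,cv2.COLOR_RGB2HSV); km=((h[...,0]>12)&(h[...,0]<32)&(h[...,1]>100)&(h[...,2]>150))
    kd=cv2.dilate(km.astype(np.uint8),np.ones((5,5)))>0
    nk=(~kd)[d>0]
    q=np.array([y0,z0,0,0])
    for i in range(6):
        r=np.hypot(V[:,1]-q[0]-q[2]*V[:,0],V[:,2]-q[1]-q[3]*V[:,0])-14
        s=(np.abs(r)<(5 if i<2 else 2))&(V[:,0]>xlo)&(V[:,0]<xhi)&nk&(V[:,2]<q[1]+q[3]*V[:,0]-3)
        f=least_squares(lambda q:np.hypot(V[s,1]-q[0]-q[2]*V[s,0],V[s,2]-q[1]-q[3]*V[s,0])-14,q,loss="soft_l1",f_scale=.7); q=f.x
    print("shaft y0,z0,sy,sz",q.round(4),"n",s.sum(),"rms",np.std(f.fun))
    K=T[km&(d>0)]; yc=K[:,1]-q[0]-q[2]*K[:,0]; zc=-(K[:,2]-q[1]-q[3]*K[:,0])
    s=(np.hypot(yc,zc)>17)&(np.hypot(yc,zc)<21.5)&(np.abs(yc)<12)
    if s.sum()>50:
        A=np.c_[yc[s],np.ones(s.sum())]; c=np.linalg.lstsq(A,zc[s],rcond=None)[0]
        print("key lean vs tool: centroid",np.arctan2(-yc[s].mean(),zc[s].mean()),"plane",np.arctan(c[0]),"top r",np.hypot(yc[s].mean(),zc[s].mean()),"x range",np.percentile(K[s][:,0],[2,98]))
    e=V[(np.abs(np.hypot(V[:,1]-q[0]-q[2]*V[:,0],V[:,2]-q[1]-q[3]*V[:,0])-14)<1.5)&(V[:,2]<q[1]-10)&(V[:,0]>xlo-15)]
    if len(e): print("shaft end tool x",np.percentile(e[:,0],[.5,1,2]))
    return q
E
python3 - <<'E'
from tf import *
z=np.load("pics/wL.npz"); q,xf=fit_held(z["d"]); fit_shaft_tool(z["d"],z["im"]); rect(z["im"],q,xf,"wLr.png")
a=telemetry.get_state(); print(a["position"],R.from_quat(np.roll(a["ee_rot"],-1)).as_euler("xyz",degrees=True))
E
```

```text
held: y,z,sy,sz,R [ 1.80860e+00 -2.20084e+01 -2.00000e-04 -1.10000e-03  2.80342e+01] face x 15.64973677941671 n 2103 face slopes [-0.     0.013]
shaft y0,z0,sy,sz [ 8.03900e-01 -2.03837e+01  3.00000e-04 -1.13000e-02] n 4535 rms 0.47271940453634403
key lean vs tool: centroid 0.08539337648630298 plane 0.08596625043266386 top r 19.00421549488782 x range [44.6084614  69.76277031]
shaft end tool x [32.27728061 32.59880559 33.11850238]
[0.51418057 0.0699504  0.05291618] [1.78062542e+02 1.55383211e-01 1.11201420e+02]
```

View pics/wLr.png

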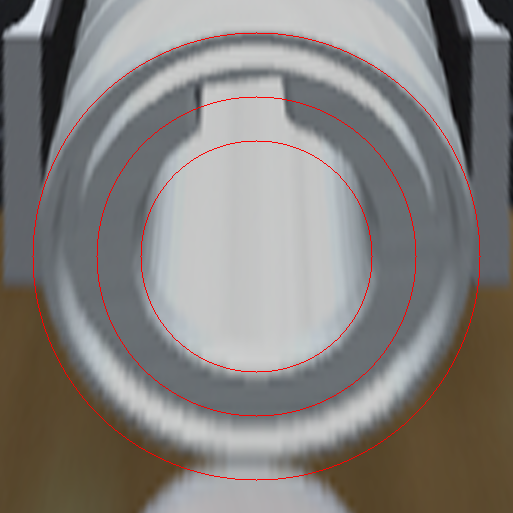

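Call:
servo_tool --pt "3 -1 1.4 0 0 0" --pt "7 -1 1.4 0 0 0" --pt "10 -1 1.4 0 0 0" --pt "12 -1 1.4 0 0 0" --pt "12 -1 1.4 0 0 0" --pt "12 -1 1.4 0 0 0"

```text
clock: 15.75
position: [0.5083, 0.0819, 0.0511]
ee_rot: [0.01, 0.564, 0.826, 0.013]
contact_force: [-1.1, -0.5, -2.2]
width: 0.0547
```

```bash
python3 - <<'E'
from tf import *
for i in range(2):
  im,d,pose,P=grab("wrist","wM.png"); a=telemetry.get_state()
  print(a["position"],a["contact_force"],R.from_quat(np.roll(a["ee_rot"],-1)).as_euler("xyz",degrees=True))
np.savez("pics/wM.npz",im=im,d=d,P=P)
q,xf=fit_held(d); fit_shaft_tool(d,im,xlo=22,xhi=60)
cv2.imwrite("pics/wMc.png",cv2.resize(im[120:370,220:420],None,fx=3.2,fy=2.4,interpolation=cv2.INTER_CUBIC)[...,::-1])
E
```

```text
[0.50826923 0.08186826 0.05100885] [ 0.12115858 -0.52025963 -1.92872253] [1.78116191e+02 1.23705820e-01 1.11296893e+02]
[0.50831712 0.08178945 0.05099853] [-0.57992167  1.09978334 -2.6370398 ] [1.78115990e+02 1.25298442e-01 1.11290930e+02]
held: y,z,sy,sz,R [ 1.80180e+00 -2.20370e+01  9.00000e-04 -1.00000e-04  2.80101e+01] face x 15.593966592955589 n 1798 face slopes [0.001 0.015]
shaft y0,z0,sy,sz [ 1.99160e+00 -2.23031e+01  1.80000e-03 -8.10000e-03] n 3734 rms 0.46073995031967563
key lean vs tool: centroid 0.08821953825139056 plane 0.08446562252308137 top r 19.00821583200341 x range [31.35913125 56.77086533]
shaft end tool x [19.31377168 19.76192889 20.42248074]
```

View pics/wMc.png

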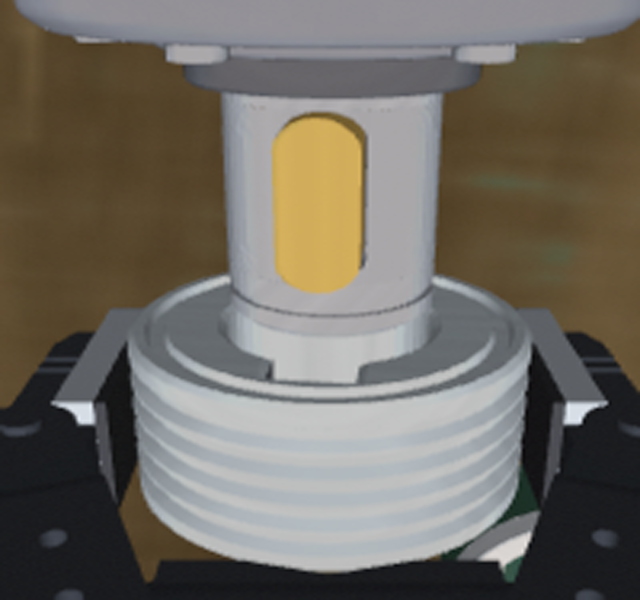

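Call:
servo_tool --pt "1.5 0.2 -0.2 0 0 0" --pt "3 0.2 -0.2 0 0 0" --pt "4 0.2 -0.2 0 0 0" --pt "5 0.2 -0.2 0 0 0" --pt "6 0.2 -0.2 0 0 0" --pt "6 0.2 -0.2 0 0 0"

```text
clock: 16.45
position: [0.5061, 0.0876, 0.0512]
ee_rot: [0.01, 0.564, 0.825, 0.013]
contact_force: [0.0, -0.6, -1.4]
width: 0.0546
```

Call:
servo_tool --pt "1 0 0 0 0 0" --pt "2 0 0 0 0 0" --pt "3 0 0 0 0 0" --pt "4 0 0 0 0 0" --pt "4 0 0 0 0 0"

```text
clock: 16.95
position: [0.5046, 0.0913, 0.0511]
ee_rot: [0.01, 0.564, 0.825, 0.013]
contact_force: [-0.1, -0.3, -2.9]
width: 0.0546
```

```bash
python3 - <<'E'
from tf import *
for i in range(2):
  im,d,pose,P=grab("wrist","wN.png"); a=telemetry.get_state()
  print(a["position"],a["contact_force"],R.from_quat(np.roll(a["ee_rot"],-1)).as_euler("xyz",degrees=True))
np.savez("pics/wN.npz",im=im,d=d,P=P)
q,xf=fit_held(d); fit_shaft_tool(d,im,xlo=20,xhi=50)
cv2.imwrite("pics/wNc.png",cv2.resize(im[120:370,220:420],None,fx=3.2,fy=2.4,interpolation=cv2.INTER_CUBIC)[...,::-1])
E
```

```text
[0.50470492 0.09123815 0.05115137] [-0.00582054  0.77918547 -1.21059597] [1.78124878e+02 1.17040152e-01 1.11289925e+02]
[0.50473491 0.0912231  0.05113084] [ 0.43067104  0.55157299 -2.27927626] [1.78124738e+02 1.18868160e-01 1.11291385e+02]
held: y,z,sy,sz,R [ 1.80460e+00 -2.20215e+01  5.00000e-04  1.00000e-04  2.80155e+01] face x 15.640711268837546 n 1944 face slopes [-0.005 -0.034]
shaft y0,z0,sy,sz [ 1.92510e+00 -2.23125e+01  1.50000e-03 -6.20000e-03] n 2533 rms 0.42166306053645275
key lean vs tool: centroid 0.08980741617303763 plane 0.07767132095026519 top r 18.96520926282456 x range [21.28478781 46.61381152]
shaft end tool x [10.96008566 11.18163213 11.54137296]
```

View pics/wNc.png

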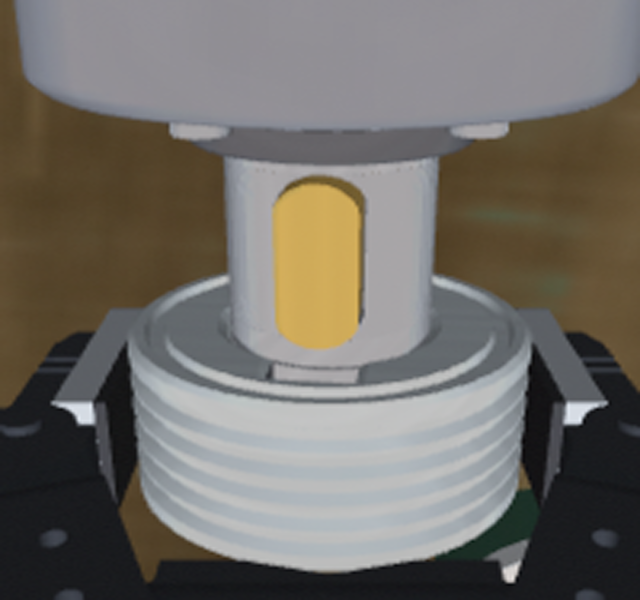

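Call:
servo_tool --pt "1 0.1 -0.2 0 0 0" --pt "2 0.1 -0.2 0 0 0" --pt "3 0.1 -0.2 0 0 0" --pt "4 0.1 -0.2 0 0 0" --pt "5 0.1 -0.2 0 0 0" --pt "5 0.1 -0.2 0 0 0"

```text
clock: 17.65
position: [0.5029, 0.096, 0.0513]
ee_rot: [0.01, 0.564, 0.825, 0.013]
contact_force: [1.3, -0.2, -4.0]
width: 0.0542
```

Call:
servo_tool --pt "0.7 0 0 0 0 0" --pt "1.4 0 0 0 0 0" --pt "2.1 0 0 0 0 0" --pt "2.1 0 0 0 0 0"

```text
clock: 18.05
position: [0.5022, 0.0979, 0.0513]
ee_rot: [0.01, 0.564, 0.825, 0.013]
contact_force: [0.4, -0.5, -3.5]
width: 0.0543
```

Call:
servo_tool --pt "0.7 0 0.15 0 0 0" --pt "1.4 0 0.15 0 0 0" --pt "2.1 0 0.15 0 0 0" --pt "2.8 0 0.15 0 0 0" --pt "2.8 0 0.15 0 0 0"

```text
clock: 18.55
position: [0.5012, 0.1006, 0.0512]
ee_rot: [0.01, 0.564, 0.825, 0.013]
contact_force: [0.2, 1.0, -2.7]
width: 0.0546
```

```bash
python3 - <<'E'
from tf import *
im,d,pose,P=grab("wrist","wO.png"); a=telemetry.get_state()
print(a["position"],a["contact_force"],a["moment"])
np.savez("pics/wO.npz",im=im,d=d,P=P)
q,xf=fit_held(d); fit_shaft_tool(d,im,xlo=19,xhi=37)
cv2.imwrite("pics/wOc.png",cv2.resize(im[120:370,220:420],None,fx=3.2,fy=2.4,interpolation=cv2.INTER_CUBIC)[...,::-1])
E
```

```text
[0.50119799 0.10059606 0.05122588] [-0.37785641 -0.46471471 -3.08679506] [-0.01665481 -0.00257174 -0.02718969]
held: y,z,sy,sz,R [ 1.79830e+00 -2.20323e+01  8.00000e-04 -2.00000e-04  2.80098e+01] face x 15.71945522373757 n 2368 face slopes [-0.006 -0.054]
shaft y0,z0,sy,sz [ 1.89010e+00 -2.24839e+01 -2.00000e-04  1.70000e-03] n 1429 rms 0.4123920347104688
key lean vs tool: centroid 0.0867056786175416 plane 0.08401190290220024 top r 18.978607065231536 x range [14.71126508 36.91526655]
shaft end tool x [12.70290984 14.1172648  14.64815015]
```

View pics/wOc.png

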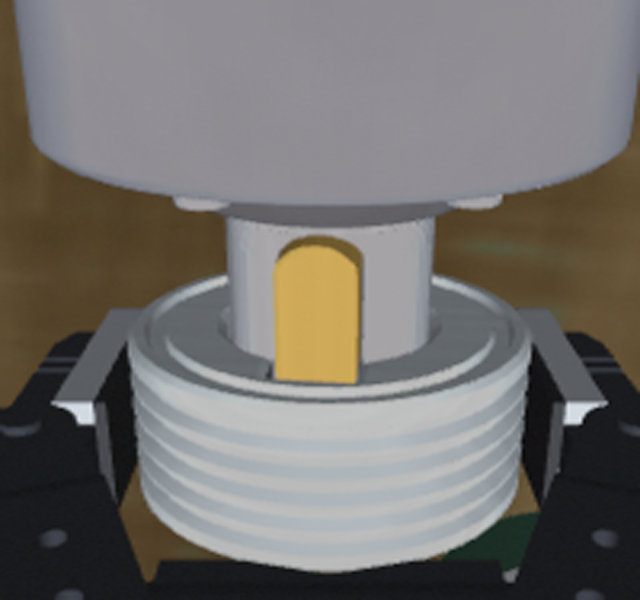

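Call:
servo_tool --pt "1.5 0 0 0 0 0" --pt "3 0 0 0 0 0" --pt "4.5 0 0 0 0 0" --pt "6 0 0 0 0 0" --pt "7.5 0 0 0 0 0" --pt "9 0 0 0 0 0" --pt "9 0 0 0 0 0"

```text
clock: 19.3
position: [0.4979, 0.1091, 0.0512]
ee_rot: [0.01, 0.564, 0.825, 0.013]
contact_force: [-0.6, -0.1, -3.0]
width: 0.0545
```

Call:
servo_tool --pt "1.5 0 0 0 0 0" --pt "3 0 0 0 0 0" --pt "4.5 0 0 0 0 0" --pt "6 0 0 0 0 0" --pt "7.5 0 0 0 0 0" --pt "9 0 0 0 0 0" --pt "9 0 0 0 0 0"

```text
clock: 20.0
position: [0.4946, 0.1175, 0.0512]
ee_rot: [0.01, 0.564, 0.825, 0.013]
contact_force: [0.6, -0.2, -2.3]
width: 0.0544
```

Call:
servo_tool --pt "1 0 0 0 0 0" --pt "2 0 0 0 0 0" --pt "3 0 0 0 0 0" --pt "4 0 0 0 0 0" --pt "5 0 0 0 0 0" --pt "5 0 0 0 0 0"

```text
clock: 20.6
position: [0.4928, 0.122, 0.0511]
ee_rot: [0.01, 0.564, 0.825, 0.013]
contact_force: [-0.0, 0.5, -1.7]
width: 0.0546
```

Call:
servo_tool --pt "0.4 0 0 0 0 0" --pt "0.8 0 0 0 0 0" --pt "1.2 0 0 0 0 0" --pt "1.2 0 0 0 0 0"

```text
clock: 21.0
position: [0.4925, 0.123, 0.0511]
ee_rot: [0.01, 0.564, 0.825, 0.013]
contact_force: [-0.4, 0.9, -1.3]
width: 0.0548
```

Call:
servo_tool --pt "0.3 0 0 0 0 0" --pt "0.6 0 0 0 0 0" --pt "0.6 0 0 0 0 0"

```text
clock: 21.3
position: [0.4922, 0.1236, 0.0511]
ee_rot: [0.01, 0.564, 0.825, 0.013]
contact_force: [0.7, -0.5, -2.2]
width: 0.0542
```

Call:
servo_tool --pt "0.2 0 0 0 0 0" --pt "0.4 0 0 0 0 0" --pt "0.4 0 0 0 0 0"

```text
clock: 21.6
position: [0.4922, 0.1236, 0.0512]
ee_rot: [0.01, 0.564, 0.825, 0.013]
contact_force: [0.6, -2.0, -2.6]
width: 0.0545
```

Call:
servo_tool --pt "0.2 0 0 0 0 0" --pt "0.4 0 0 0 0 0" --pt "0.4 0 0 0 0 0"

```text
clock: 21.9
position: [0.4922, 0.1237, 0.0511]
ee_rot: [0.011, 0.564, 0.826, 0.013]
contact_force: [1.7, -5.5, -2.1]
width: 0.0548
```

Call:
servo_tool --pt "0.2 0 0 0 0 0" --pt "0.4 0 0 0 0 0" --pt "0.5 0 0 0 0 0" --pt "0.5 0 0 0 0 0" --pt "0.5 0 0 0 0 0"

```text
clock: 22.4
position: [0.4922, 0.1236, 0.0512]
ee_rot: [0.011, 0.564, 0.826, 0.012]
contact_force: [1.7, -6.3, -2.8]
width: 0.0549
```

Call:
servo_tool --pt "0.3 0 0 0 0 0" --pt "0.6 0 0 0 0 0" --pt "0.6 0 0 0 0 0" --pt "0.6 0 0 0 0 0" --grip_force 80

```text
clock: 22.8
position: [0.4925, 0.1238, 0.0513]
ee_rot: [0.012, 0.564, 0.826, 0.012]
contact_force: [1.6, -8.3, -2.6]
width: 0.0542
```

```bash
python3 - <<'E'
from tf import *
for i in range(3):
  im,d,pose,P=grab("wrist","wP.png"); a=telemetry.get_state()
  f=np.array(a["contact_force"]); print(a["position"],f,"axial",f@GX,(a["position"]-GO)@GX*1000,a["moment"])
np.savez("pics/wP.npz",im=im,d=d,P=P)
q,xf=fit_held(d)
E
```

```text
[0.49256465 0.12380939 0.05130528] [ 3.63326452 -9.33697924 -3.0289501 ] axial 10.018970459640215 16.125956347821102 [-1.24641407 -0.28253058 -0.15967424]
[0.49253913 0.12380504 0.05130149] [ 1.74200115 -9.0886518  -2.36276453] axial 9.100894023859297 16.120741803795323 [-1.46968444 -0.36957759 -0.12214137]
[0.49252106 0.12381973 0.05128887] [ 3.46228342 -8.65150014 -3.12508764] axial 9.318190850493428 16.10048997095307 [-1.25294117 -0.32758823 -0.12410379]
held: y,z,sy,sz,R [ 1.7955e+00 -2.1685e+01  1.7000e-03 -3.0000e-03  2.8200e+01] face x 15.116420365052562 n 497 face slopes [ 0.004 -0.072]
```

View pics/wP.png

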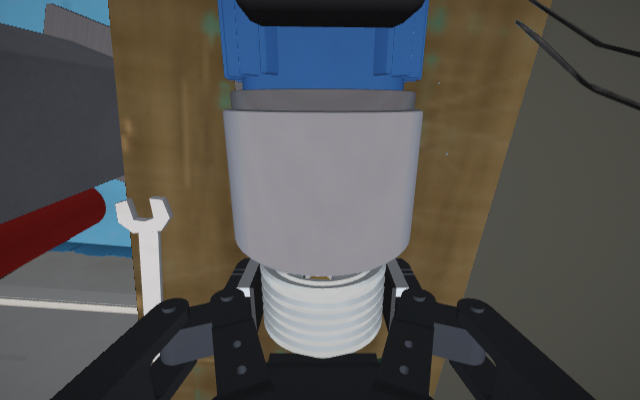

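Call:
servo_tool --pt "0.3 0 0 0 0 0" --pt "0.3 0 0 0 0 0" --pt "0.3 0 0 0 0 0"

```text
clock: 23.25
position: [0.4926, 0.1238, 0.0513]
ee_rot: [0.012, 0.564, 0.826, 0.012]
contact_force: [2.3, -9.7, -2.6]
width: 0.0539
```

Call:
servo_tool --pt "-0.8 0 0 0 0 0" --pt "-1.5 0 0 0 0 0" --pt "-1.5 0 0 0 0 0"

```text
clock: 23.55
position: [0.4924, 0.1238, 0.0516]
ee_rot: [0.011, 0.564, 0.826, 0.013]
contact_force: [0.3, -4.4, 4.3]
width: 0.0543
```

Call:
servo_tool --pt "0 0 0 0 0 0" --pt "0 0 0 0 0 0" --pt "0 0 0 0 0 0" --pt "0 0 0 0 0 0" --pt "0 0 0 0 0 0" --hand 30

```text
clock: 24.05
position: [0.4919, 0.1245, 0.0511]
ee_rot: [0.01, 0.564, 0.825, 0.013]
contact_force: [-0.4, 0.3, -0.2]
width: 0.0755
```

```bash
python3 - <<'E'
from tf import *
im,d,pose,P=grab("wrist","wQ.png"); a=telemetry.get_state(); print(a["position"],a["contact_force"],a["width"])
E
```

```text
[0.4919079  0.12438593 0.05111367] [-0.18173899  0.0150286  -0.30649981] 0.07537761297934584
```

View pics/wQ.png

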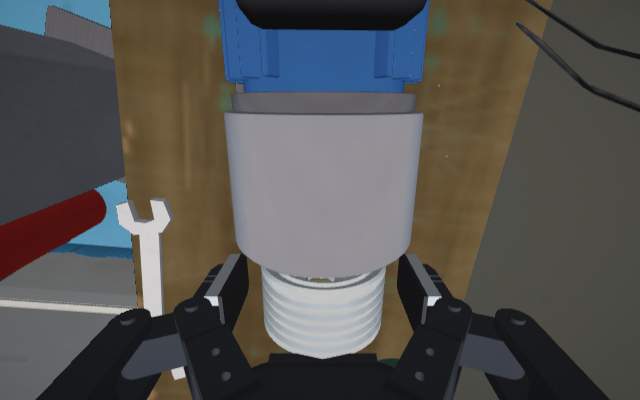

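Call:
servo_tool --pt "0 0 -15 0 0 0" --pt "0 0 -45 0 0 0" --pt "0 0 -80 0 0 0" --pt "-35 0 -100 0 0 0" --pt "-60 0 -100 0 0 0" --pt "-60 0 -100 0 0 0" --pt "-60 0 -100 0 0 0"

```text
clock: 24.8
position: [0.5102, 0.0672, 0.151]
ee_rot: [0.009, 0.565, 0.825, 0.013]
contact_force: [-0.3, -0.1, -0.8]
width: 0.0753
```

```bash
python3 - <<'E'
from tf import *
for i in range(3):
    im,d,pose,P=grab("wrist","wR.png"); a=telemetry.get_state()
print(a["position"],a["contact_force"],a["clock"])
np.savez("pics/wR.npz",im=im,d=d,P=P)
V=P[d>0]; V=V[(np.abs(V[:,0]-.4925)<.05)&(np.abs(V[:,1]-.124)<.05)&(V[:,2]>.06)&(V[:,2]<.112)]
W=V-GO; L=np.stack([W@GX,W@GY,W[:,2]],1)*1000
q=np.array([0,0,0,0,28.])
for i in range(6):
    r=np.hypot(L[:,1]-q[0]-q[2]*(L[:,0]-16),L[:,2]-q[1]-q[3]*(L[:,0]-16))-q[4]; s=(np.abs(r)<(4 if i<2 else 1.8))&(L[:,0]>1)&(L[:,0]<32)&(L[:,2]>5)
    q=least_squares(lambda q:np.hypot(L[s,1]-q[0]-q[2]*(L[s,0]-16),L[s,2]-q[1]-q[3]*(L[s,0]-16))-q[4],q,loss="soft_l1").x
t=(np.abs(r)<1.8)&(L[:,2]>20)
print(q,s.sum(),np.percentile(L[t,0],[0.5,1,99,99.5]))
cv2.imwrite("pics/wRc.png",cv2.resize(im[60:260,220:420],None,fx=3,fy=3,interpolation=cv2.INTER_CUBIC)[...,::-1])
im,d,pose,P=grab("scene"); cv2.imwrite("pics/scene1.png",cv2.resize(im[120:290,140:480],None,fx=2.3,fy=2.3,interpolation=cv2.INTER_CUBIC)[...,::-1])
E
```

```text
[0.50971917 0.06807506 0.15056939] [-0.37621649  0.48687554 -0.4022876 ] 24.95
[ 3.42498934e-02 -5.88629733e-01 -1.39707782e-02 -8.37501339e-04
  2.71776817e+01] 3521 [ 0.90984553  0.93013463 32.31942794 32.50005243]
```

View pics/wRc.png

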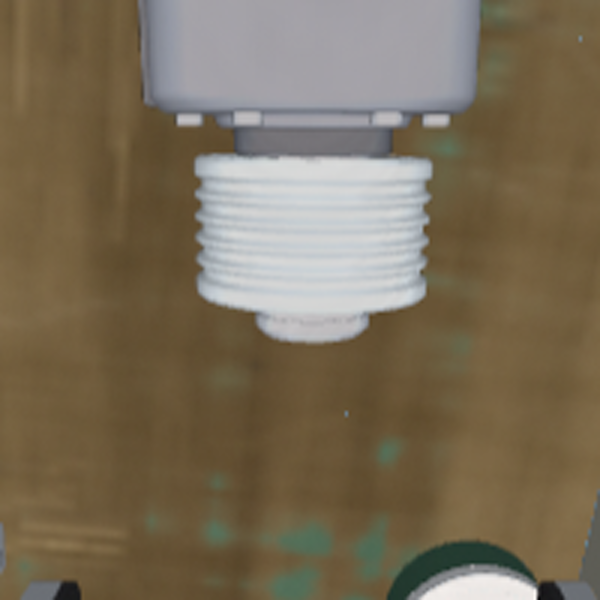

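View pics/scene1.png

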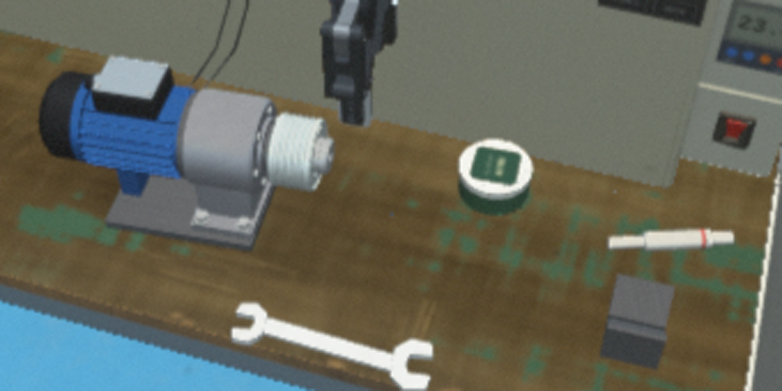

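```bash
python3 - <<'E'
from h import *
z=np.load("pics/wR.npz");P=z["P"];d=z["d"]
W=P[d>0]-GO; L=np.stack([W@GX,W@GY,W[:,2]],1)*1000
r=np.hypot(L[:,1],L[:,2]+.6)
for nm,lo,hi in (("shaft",12.5,15),("pulley",26,29),("collar",17.5,19.5)):
    s=(r>lo)&(r<hi)&(np.abs(L[:,1])<7)&(L[:,2]>5)&(L[:,0]>-15)&(L[:,0]<60); print(nm,s.sum(),np.percentile(L[s,0],[.5,2,98,99.5]) if s.sum() else None)
s=(np.abs(L[:,1])<4)&(L[:,2]>5)&(L[:,0]>-15)&(L[:,0]<60)
h,e=np.histogram(L[s,0],np.arange(-12,50,1))
for a,b in zip(e,e[1:]):
    m=s&(L[:,0]>=a)&(L[:,0]<b)
    if m.sum(): print(int(a),m.sum(),np.median(L[m,2]).round(1),end=" | ")
E
```

```text
shaft 165 [ 0.66733695  0.67258179 41.54396634 41.82946897]
pulley 932 [ 0.91215632  0.93997714 32.07043721 32.34549646]
collar 169 [-5.60597988 -5.602318   -0.04866512 -0.02791681]
-12 27 36.1 | -11 17 35.0 | -10 22 35.1 | -9 27 32.1 | -8 26 22.3 | -7 26 21.8 | -6 12 18.3 | -5 24 18.1 | -4 26 18.4 | -3 12 18.0 | -2 24 18.3 | -1 24 18.2 | 0 25 25.3 | 1 13 27.2 | 2 26 27.3 | 3 26 27.2 | 4 13 27.3 | 5 25 25.8 | 6 19 25.5 | 7 20 25.4 | 8 26 26.7 | 9 24 26.8 | 10 15 25.7 | 11 25 25.4 | 12 15 25.6 | 13 25 26.5 | 14 25 27.1 | 15 14 26.0 | 16 23 25.6 | 17 17 25.3 | 18 25 26.4 | 19 24 27.3 | 20 14 26.0 | 21 20 25.8 | 22 18 25.6 | 23 26 27.0 | 24 16 27.3 | 25 22 25.9 | 26 15 25.7 | 27 25 25.4 | 28 26 27.0 | 29 13 27.2 | 30 25 27.4 | 31 13 27.2 | 32 13 26.4 | 35 12 13.9 | 36 20 13.3 | 37 13 13.5 | 38 17 14.1 | 39 17 13.5 | 40 11 13.1 | 41 11 12.5 |
```

```bash
python3 -c "
from rig import sign_off,telemetry
print(telemetry.get_state()['clock'],telemetry.get_state()['contact_force']); print(sign_off())"
```

```text
25.0 [0.26870437 0.20870123 0.07941973]
the job is handed in; nothing more can be done
None
```

The key is seated in the slot and the pulley is home over it against the shoulder; I handed the job in at 25.0 s of the 72 s. The sign-off gives no verdict, so everything below comes from my own readings.

- **Key:** I measured the slot's lean at about 0.12 rad to the front. The key went in without side force and seated with about 6–7 N; I read a 19 mm top radius and centred about 16.7 mm from the shoulder.
- **Pulley:** The keyway leaned about 0.09 rad to the front, so I tilted the tool about 0.03 rad to match the key. It slid on with almost no force. At the shoulder I pushed with about 9–10 N along the shaft, then eased off to about 4 N, opened the fingers and withdrew.
- **Last checks:** In the last wrist-camera picture the dark collar ends where the pulley begins. The pulley spans about 0.5–32.4 mm from the shoulder, so its centre is about 16.5 mm. The shaft end reads about 42 mm. The bore rests about 0.6 mm low, which is roughly the 0.5 mm radial play.
- **Bystanders:** The arm stayed clear of the tin, plug gauge and spanner, and in the final scene picture they look unmoved; I did not measure them again.

**Reading limits:** The arm's position reading wandered by up to 1–2 mm, and the wrist camera was about 1.5 mm off sideways. I set the alignments from relative measurements within one picture and confirmed them by contact force. I did not measure the keyway-to-key angle again after letting go, because the pulley covers the key.

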